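# Sort the glaze bench oddments into their trays

### The job

Sort the oddments lying at the front of the bench into the three wooden trays: lay the marker pen flat in the oblong tray, lay the two small kiln-test cones flat side by side or end to end (not one on the other) in the round dish, and stand both glazed test tiles upright on their feet in the square tray. Do not knock a test tile over, and leave the eraser and the kiln ring where they are.

Things in the scene. Friction and masses are not known exactly. Their poses are not given: they have to be found in the camera images.
- marker_pen_mid (a point): Marker pen with its cap on, lying on the bench: 132 mm long, 17 mm thick, light. Point: its centre, 8.5 mm above its underside. Its y axis runs along the pen; z is up. It does not roll.
- cone_a_mid (a point): Small pale pyrometric cone (kiln test cone), lying on its side: a slender tapering ceramic bar 64 mm long, 14 mm wide at the thick end, 13 mm high. Point: the middle of its length, 6.5 mm above its underside. x runs along its length, y across it, z is up. Grip across y at this point.
- cone_b_mid (a point): The second pyrometric cone, pinkish brown, same size and same axes as the first (64 x 14 x 13 mm); it belongs in the same dish.
- tile_a_mid (a point): Glazed test tile, 72 mm high: an upright strip on a small pale foot. Foot 38 mm (x) by 25 mm (y). Point: in the middle of the upright strip, 36 mm above the underside of the foot; the centre of the foot lies 14.5 mm from it towards -x. The strip is about 26 mm wide along y and, lean included, 15 mm deep along x; z is up. Grip the strip across y, at this point or up to 20 mm above it.
- tile_b_mid (a point): Glazed test tile, 76 mm high: an upright strip on a small pale foot. Foot 37 mm (x) by 25 mm (y). Point: in the middle of the upright strip, 38 mm above the underside of the foot; the centre of the foot lies 12.5 mm from it towards -x. The strip is about 26 mm wide along y and, lean included, 15 mm deep along x; z is up. Grip the strip across y, at this point or up to 20 mm above it.
- oblong_tray: Oblong wooden tray, fixed to the bench, open at the top: 100 mm (its x) by 180 mm (its y) outside, 14 mm high; walls 4 mm, floor 4 mm thick, so inside 92 x 172 mm and 10 mm deep. Origin: centre of its underside, on the bench.
- square_tray: Square wooden tray, fixed to the bench, open at the top: 128 x 128 mm outside, 14 mm high; walls 4 mm, floor 4 mm thick, so inside 120 x 120 mm and 10 mm deep. Origin: centre of its underside; x and y run square to its sides.
- round_dish: Round wooden dish, fixed to the bench, open at the top: 158 mm across outside, 14 mm high; wall 4 mm, floor 4 mm thick, so inside 150 mm across and 10 mm deep. Origin: centre of its underside.
- eraser_mid (a point): Grey-white eraser, 22 x 56 x 12 mm, lying loose on the bench; a bystander to be left where it is. Point: its centre, 6 mm up; y runs along it.
- kiln_ring_mid (a point): Pale ceramic kiln ring, 68 mm across, 12 mm high, lying loose on the bench; a bystander to be left where it is. Point: the middle of the ring, 6 mm up.

How it is judged:
At the end, for the whole second after the job is handed in: Pen flat (within 3.4 deg) on the oblong tray's floor; both cones on the round dish's floor, centres within 68 mm of its middle, tilted under 8 deg, not on each other; both tiles upright (within 5.7 deg), foot on the square tray's floor (height within 5 mm); all at rest (under 20 mm/s) (x of marker_pen_mid in the frame of oblong_tray between -0.042 and 0.042 m and y of marker_pen_mid in the frame of oblong_tray between -0.035 and 0.035 m and z of marker_pen_mid in the frame of oblong_tray between 0.008 and 0.017 m and angle between marker_pen_mid's own y axis and vertical between 1.51 and 1.63 rad and horizontal distance between each of cone_a_mid, cone_b_mid and round_dish below 0.068 m and z of cone_a_mid in the frame of round_dish between 0.006 and 0.016 m and angle between cone_a_mid's own x axis and vertical between 1.42 and 1.72 rad and z of cone_b_mid in the frame of round_dish between 0.006 and 0.016 m and angle between cone_b_mid's own x axis and vertical between 1.42 and 1.72 rad and x of tile_a_mid in the frame of square_tray between -0.06 and 0.06 m and y of tile_a_mid in the frame of square_tray between -0.06 and 0.06 m and z of tile_a_mid in the frame of square_tray between 0.035 and 0.045 m and angle between each of tile_a_mid, tile_b_mid's own z axis and vertical below 0.1 rad and x of tile_b_mid in the frame of square_tray between -0.06 and 0.06 m and y of tile_b_mid in the frame of square_tray between -0.06 and 0.06 m and z of tile_b_mid in the frame of square_tray between 0.037 and 0.047 m and linear speed of each of marker_pen, cone_a, cone_b, tile_a, tile_b below 0.02 m/s); the robot touches nothing.
It fails at once if a test tile is knocked or tipped over (more than about 40 degrees) (angle between any of tile_a_mid, tile_b_mid's own z axis and vertical above 0.7 rad).
It fails at once if the eraser or the kiln ring is shifted by more than 25 mm (distance of any of eraser_mid, kiln_ring_mid from where it was at the start of the episode above 0.025 m).
It also fails if it takes over 120 s, if anything falls off the work surface, if the arm or the gripper's body presses on something with over 40 N, if the wrist force passes 120 N, or if a joint passes its speed limit or range.

### The arm

A 6-joint arm with a two-finger parallel gripper is mounted at the origin on a cart in front of the work surface, level with it; the furniture and walls round the work are solid. World frame = base frame: x ahead of the robot, y to its left, z up, the work surface at z = 0. Lengths are in m, angles in rad, forces in N, time in s.
With the tool pointing down it reaches from about 0.25 to 0.775 m from the base axis. Payload 4 kg.
Tool frame: the origin (TCP) lies at the very end of the fingers, on their centre line; the grasp point (between the pads) lies 19 mm behind it; z points along the fingers, y is the direction in which the jaws open and shut (so a half turn about z gives the same grasp; the last joint's range is limited). The gripper opens to 94 mm and grips with 3 to 60 N. Pads are 16 mm wide; open, the fingers measure 119 mm over their backs; the gripper's body (75 mm by 177 mm) begins 78 mm behind the grasp point.
Start: joints at [1.227, 0.087, 1.371, -0, 1.684, -0.103], TCP at [0.131, 0.534, 0.182] pointing down, gripper open.
Joint ranges: [-3.1, 3.1], [-0.76, 2.03], [0.27, 2.55], [-1.08, 4.22], [0.17, 2.65], [-2.57, 2.57]. Speed limits (rad/s): [2.79, 2.79, 3.14, 3.14, 3.14, 3.14].

### API

Orientations are given as [roll, pitch, yaw] about the fixed x, y, z axes, in that order (R = Rz(yaw) Ry(pitch) Rx(roll)).
In Python, from bench import robot, snapshot, calibration gives the robot as it stands. The module is installed in compiled form; this text tells all that it offers.
- The arm moves only by the tool servo_tool, never from a script. Its argument "series" is text: rows parted by semicolons, each of 5 numbers parted by spaces: the closure, from -1 (fully open) to 1 (shut), then the shift along the tool's x, y, z in cm, then the turn about the tool's z in rad. A call has 1 to 20 rows; each row is the pose to reach, as a shift and turn from the pose commanded when the call began, along the tool's axes at that moment; what a row does not reach only later rows make up. A row lasts 1/12 s, in which the tool goes at most 41.7 mm and 7.16 degrees, less where a joint would pass 70% of its speed; a pose out of reach is approached as far as the arm can. A call with a gripper value outside its range is refused whole. The fingers move at their own pace and stop on an object; the grip force is fixed at half the most. Time passes only in rows, so rows that repeat a pose let the fingers close. It gives the time, the measured TCP pose, the force and the opening at its end, in the units of the state.
- robot.get_obs(): the state, without advancing time (a new reading comes with each control period).
- snapshot(name): name is "side" or "top"; returns (picture, depth): 420x560x3 uint8, red, green, blue; 420x560 float32, m along the optical axis (not along the pixel's ray), 0 where there is no reading.
- calibration(name): a dict with "fx", "fy", "cx", "cy" (pixels), "rvec" (rotation vector, rad) and "tvec" (3), from world to camera coordinates, as OpenCV has them. Camera axes: x right, y down, z forward; pixel columns grow to the right and rows downward; lengths in m; the calibration is good to about 2 mm. A picture is of the moment at which its call begins. calibration takes no time and is no camera call.
- robot.close_job(): hands the job in, once; it reports no verdict.
The state is a dict: "time": time; "joint_positions": joint angles; "qvel": joint speeds; "joint_torque": joint torques, N m; "tool_pos": TCP position; "ee_rot": TCP orientation; "wrist_force": force on the tool from outside, world axes, zero at the start; "wrist_torque": the same for the moment, N m; "width": finger opening in m.
Only numpy, scipy, OpenCV 4.12 (cv2) and the standard library are available. Lean on these libraries where they do the work, as an engineer would, in place of code of your own. Each camera call takes 0.05 s, during which the arm holds its last target. There are 200 camera calls.

## Working session

There is one attempt and no reset: what is moved stays moved. The work goes in short steps, Python scripts to look and compute and a tool call to move; the robot and the scene stay as the last step left them, time stands still between calls to the robot, and variables do not carry over. Pictures are saved under pics/ and viewed, about 12 in all and at most 16, crops included, and the job is handed in when it is done.

Besides the shell and the picture viewer there is one more tool, called after "Call:" in YAML: its name, and indented under it one key for each argument. servo_tool: Moves the arm, as the interface text tells. Its arguments: {"type":"object","properties":{"series":{"type":"string"}},"required":["series"]}

```bash
mkdir -p pics; cat > h.py <<'E'
import numpy as np, cv2
from bench import robot, snapshot, calibration
def cam(n):
    c=calibration(n); K=np.array([[c['fx'],0,c['cx']],[0,c['fy'],c['cy']],[0,0,1.]])
    R=cv2.Rodrigues(np.array(c['rvec'],float))[0]; return K,R,np.array(c['tvec'],float).ravel()
def shot(n,f=None):
    p,d=snapshot(n)
    if f: cv2.imwrite('pics/'+f,cv2.cvtColor(p,cv2.COLOR_RGB2BGR))
    return p,d
def ray(n,u,v,z):
    K,R,t=cam(n); C=-R.T@t; w=R.T@np.linalg.inv(K)@np.array([u,v,1.])
    return C+w*(z-C[2])/w[2]
def cloud(n,d):
    K,R,t=cam(n); v,u=np.indices(d.shape); P=np.stack([(u-K[0,2])/K[0,0]*d,(v-K[1,2])/K[1,1]*d,d],-1)
    W=(P-t)@R; W[d==0]=np.nan; return W
def proj(n,p):
    K,R,t=cam(n); q=K@(R@np.array(p,float)+t); return q[:2]/q[2]
E
python3 - <<'E'
from h import *
print(robot.get_obs())
for n in('top','side'):
    p,d=shot(n,n+'0.png'); K,R,t=cam(n); print(n,K.round(1).tolist(),(-R.T@t).round(3),R.round(2).tolist(),(d>0).mean())
    np.savez(n+'0.npz',p=p,d=d)
E
```

```text
{'time': 0.0, 'joint_positions': array([ 1.22689059e+00,  8.79721789e-02,  1.37224985e+00, -2.39861227e-06,
        1.68356901e+00, -1.03094399e-01]), 'qvel': array([ 0.00036243, -0.00118874,  0.00094716, -0.00115266,  0.00262091,
        0.00035172]), 'joint_torque': array([-1.41600205e-03, -3.40160751e+01, -3.02438807e+01,  7.17110164e-02,
        3.25503107e-02, -1.56705560e-04]), 'tool_pos': array([0.13097212, 0.53357036, 0.18109707]), 'ee_rot': array([-3.13940569e+00, -2.23868762e-04,  2.90078080e+00]), 'wrist_force': array([0.29911507, 0.05193652, 0.31178028]), 'wrist_torque': array([-0.02803398, -0.02527727, -0.02517105]), 'width': 0.09415536724519336}
top [[495.3, 0.0, 278.4], [0.0, 495.3, 209.7], [0.0, 0.0, 1.0]] [0.372 0.007 1.213] [[-0.02, -1.0, -0.08], [-0.99, 0.03, -0.13], [0.13, 0.08, -0.99]] 0.9957312925170068
side [[399.7, 0.0, 275.3], [0.0, 399.7, 215.4], [0.0, 0.0, 1.0]] [0.342 0.702 0.632] [[-0.96, -0.28, 0.02], [-0.2, 0.64, -0.75], [0.2, -0.72, -0.67]] 0.9960076530612245
```

View pics/top0.png

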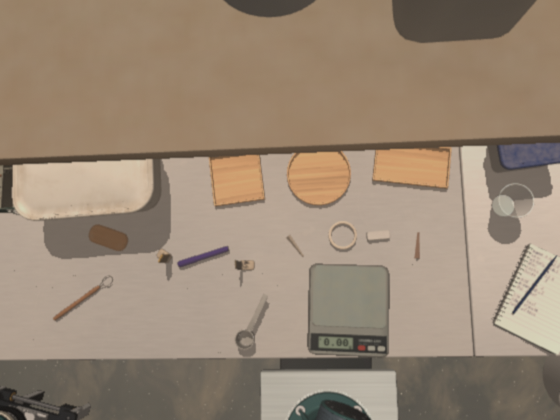

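View pics/side0.png

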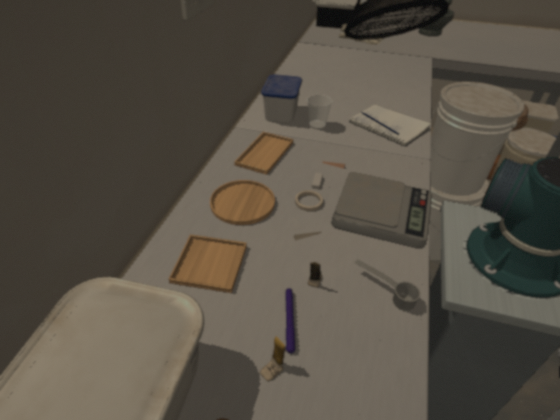

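The top view shows the square tray (237,179), dish (319,176), oblong tray (411,166), tiles (164,257) and (243,265), the pen (204,257), cones (295,245) and (418,245), the ring (343,235), the eraser (378,236) and the scale (348,308). The side view shows the same things; the arm is parked to the left.

```bash
cat > m.py <<'E'
from h import *
T=np.load('top0.npz');S=np.load('side0.npz')
W=cloud('top',T['d']);V=cloud('side',S['d'])
for nm,(u,v) in dict(brown=(300,80),brown2=(300,140),basin=(85,185),basinrim=(152,190),scale=(348,290),bench=(280,300),bench2=(200,220),sq=(237,179),dish=(319,176),obl=(411,166),sponge=(108,237),spoon=(246,340)).items(): print(nm,W[v,u].round(3))
def segs(p,W,n,zlo,zhi,amin=15):
    m=((W[...,2]>zlo)&(W[...,2]<zhi)&(W[...,0]>.15)&(W[...,0]<.75)&(abs(W[...,1])<.45)).astype(np.uint8)
    k,l,st,c=cv2.connectedComponentsWithStats(m)
    for i in range(1,k):
        if st[i,4]<amin: continue
        P=W[l==i]; print(n,c[i].round(1),st[i,4],'min',P.min(0).round(3),'max',P.max(0).round(3),'mean',P.mean(0).round(3),p[l==i].mean(0).round())
segs(T['p'],W,'top',.006,.3); segs(S['p'],V,'side',.006,.3)
a=cv2.resize(T['p'][130:350,140:460],None,fx=2.5,fy=2.5,interpolation=cv2.INTER_CUBIC)
cv2.imwrite('pics/tc.png',a[...,::-1])
b=cv2.resize(S['p'][120:400,160:440],None,fx=2.1,fy=2.1,interpolation=cv2.INTER_CUBIC)
cv2.imwrite('pics/sc.png',b[...,::-1])
E
python3 m.py
```

```text
brown [0.524 0.019 0.844]
brown2 [0.476 0.02  0.844]
basin [0.59  0.541 0.135]
basinrim [0.572 0.382 0.138]
scale [ 0.339 -0.054  0.046]
bench [0.317 0.107 0.005]
bench2 [0.517 0.305 0.   ]
sq [0.618 0.21  0.003]
dish [0.619 0.005 0.   ]
obl [ 0.634 -0.22   0.004]
sponge [0.48  0.538 0.011]
spoon [0.223 0.192 0.002]
top [506.8 156.9] 895 min [ 0.599 -0.45   0.006] max [ 0.676 -0.394  0.106] mean [ 0.63  -0.418  0.082] [87. 82. 90.]
top [414.8 171.7] 419 min [ 0.577 -0.316  0.006] max [ 0.678 -0.122  0.019] mean [ 0.618 -0.227  0.012] [175. 136.  99.]
top [316.9 181.3] 425 min [ 0.546 -0.072  0.006] max [0.677 0.086 0.02 ] mean [0.603 0.01  0.011] [183. 141. 102.]
top [304.4 158.8] 53 min [0.646 0.026 0.006] max [0.677 0.053 0.011] mean [0.662 0.039 0.007] [204. 158. 111.]
top [234.7 188.1] 447 min [0.552 0.141 0.006] max [0.676 0.28  0.021] mean [0.594 0.215 0.011] [180. 139. 102.]
top [238.1 160.1] 28 min [0.645 0.191 0.006] max [0.677 0.214 0.011] mean [0.665 0.206 0.007] [192. 144. 101.]
top [141.1 184.7] 1871 min [0.522 0.379 0.006] max [0.67  0.45  0.143] mean [0.589 0.414 0.119
[... 3011 characters left out ...]
0.469 -0.047  0.01 ] [108.  96.  79.]
side [300.5 234.5] 24 min [0.446 0.065 0.006] max [0.47  0.085 0.012] mean [0.459 0.076 0.009] [96. 86. 71.]
side [207.8 262.8] 689 min [0.55  0.139 0.006] max [0.692 0.279 0.017] mean [0.621 0.213 0.011] [98. 75. 51.]
side [396.7 288. ] 752 min [0.206 0.135 0.006] max [0.334 0.213 0.039] mean [0.247 0.179 0.026] [77. 72. 63.]
side [314.9 273.4] 249 min [0.39  0.18  0.006] max [0.413 0.206 0.072] mean [0.401 0.203 0.04 ] [49. 43. 34.]
side [140.9 306.6] 5445 min [0.521 0.379 0.018] max [0.746 0.45  0.138] mean [0.627 0.419 0.132] [129. 118.  99.]
side [283.4 338.7] 998 min [0.401 0.23  0.006] max [0.45  0.412 0.076] mean [0.424 0.342 0.023] [64. 50. 55.]
```

View pics/tc.png

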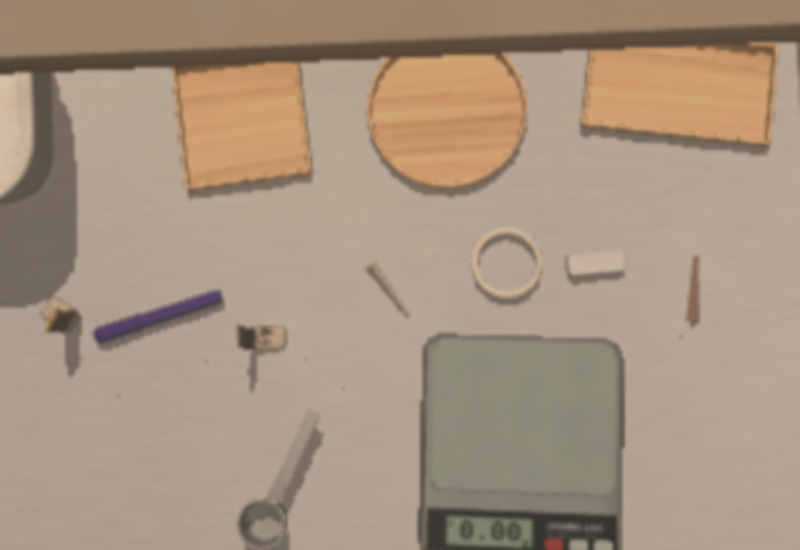

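View pics/sc.png

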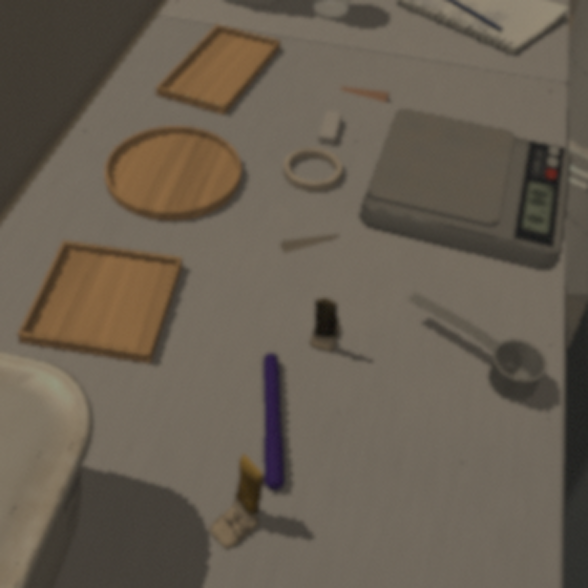

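```bash
cat > m2.py <<'E'
from h import *
T=np.load('top0.npz');S=np.load('side0.npz')
D={'top':T,'side':S}; W={n:cloud(n,D[n]['d']) for n in D}
def hsv(n): return cv2.cvtColor(D[n]['p'],cv2.COLOR_RGB2HSV)
def sel(n,box,z0,z1):
    w=W[n]; return w[(w[...,0]>box[0])&(w[...,0]<box[1])&(w[...,1]>box[2])&(w[...,1]<box[3])&(w[...,2]>z0)&(w[...,2]<z1)]
def rect(P): 
    (c,s,a)=cv2.minAreaRect((P[:,:2]*1000).astype(np.float32)); return np.round(c,1),np.round(s,1),round(a,1)
for nm,b in dict(oblong=(.55,.73,-.35,-.1),dish=(.52,.72,-.1,.11),square=(.53,.72,.12,.3)).items():
  for n in W:
    P=sel(n,b,.009,.022); print(nm,n,*rect(P),'rim z95',np.percentile(P[:,2],95).round(4),'circ',[np.round(x,1) for x in cv2.minEnclosingCircle((P[:,:2]*1000).astype(np.float32))])
    h=hsv(n); 
    m=((h[...,0]>8)&(h[...,0]<22)&(h[...,1]>95)).astype(np.uint8)
    w=W[n]; m&=((w[...,0]>b[0])&(w[...,0]<b[1])&(w[...,1]>b[2])&(w[...,1]<b[3])).astype(np.uint8)
    v,u=np.nonzero(m); Q=np.array([ray(n,x,y,.014) for x,y in zip(u,v)]); print('   colour',len(Q),*rect(Q))
    fl=w[(m>0)]; print('   floor z',np.median(fl[:,2]).round(4))
def axis(P):
    m=P.mean(0); e,v=np.linalg.eigh(np.cov((P-m)[:,:2].T)); a=v[:,1]; s=(P-m)[:,:2]@a; 
    t=(P-m)[:,:2]@v[:,0]; mid=m[:2]+a*(s.min()+s.max())/2+v[:,0]*(t.min()+t.max())/2
    return mid.round(4),'ang',round(np.degrees(np.arctan2(a[1],a[0]))%180,1),'len',np.ptp(s).round(4),'wid',np.ptp(t).round(4)
for n in W:
    h=hsv(n).astype(int); p=D[n]['p'].astype(int); w=W[n]
    reg=lambda b:(w[...,0]>b[0])&(w[...,0]<b[1])&(w[...,1]>b[2])&(w[...,1]<b[3])
    m=reg((.38,.48,.21,.38))&(h[...,0]>112)&(h[...,0]<150)&(h[...,1]>70)
    v,u=np.nonzero(m); print(n,'pen',len(u),*axis(np.array([ray(n,x,y,.0085) for x,y in zip(u,v)])),'ztop',np.percentile(w[m][:,2],[50,90]).round(4))
    for c,b in dict(coneA=(.42,.49,.045,.105),coneB=(.39,.48,-.25,-.19)).items():
        P=sel(n,b,.0035,.03); print(n,c,len(P),*axis(P),'z',np.percentile(P[:,2],[50,97]).round(4))
    for c,b in dict(tileA=(.37,.44,.15,.225),tileB=(.39,.47,.362,.43)).items():
        for z0,z1 in((.003,.014),(.014,.03),(.03,.05),(.05,.09)):
            P=sel(n,b,z0,z1)
            if len(P)>5: print(n,c,z0,len(P),*rect(P),'mean',P.mean(0).round(4),'zmax',P[:,2].max().round(4))
E
python3 m2.py
python3 - <<'E'
import numpy as np,cv2
from h import *
T=np.load('top0.npz')['p'];S=np.load('side0.npz')['p']
f=lambda a:cv2.resize(a,(390,290),interpolation=cv2.INTER_CUBIC)
a=np.vstack([np.hstack([f(T[235:280,140:200]),f(T[243:288,215:275])]),np.hstack([f(S[330:390,245:325]),f(S[245:305,275:355])])])
cv2.imwrite('pics/tiles.png',a[...,::-1])
E
```

```text
oblong top [ 638.8 -220.4] [180.9 100.3] 81.9 rim z95 0.0175 circ [array([ 639.2, -220.8]), np.float64(101.9)]
   colour 2703 [ 637.6 -219.6] [178.8 100.9] 82.1
   floor z 0.0044
oblong side [ 637.4 -222.4] [185.2 103. ] 81.1 rim z95 0.0148 circ [array([ 635.7, -221.5]), np.float64(102.2)]Traceback (most recent call last):
  File "m2.py", line 15, in <module>
    v,u=np.nonzero(m); Q=np.array([ray(n,x,y,.014) for x,y in zip(u,v)]); print('   colour',len(Q),*rect(Q))
                                   ~~~^^^^^^^^^^^^
  File "h.py", line 11, in ray
    K,R,t=cam(n); C=-R.T@t; w=R.T@np.linalg.inv(K)@np.array([u,v,1.])
          ~~~^^^
  File "h.py", line 4, in cam
    c=calibration(n); K=np.array([[c['fx'],0,c['cx']],[0,c['fy'],c['cy']],[0,0,1.]])
ValueError: time passes only in moves, steps and waits
```

View pics/tiles.png

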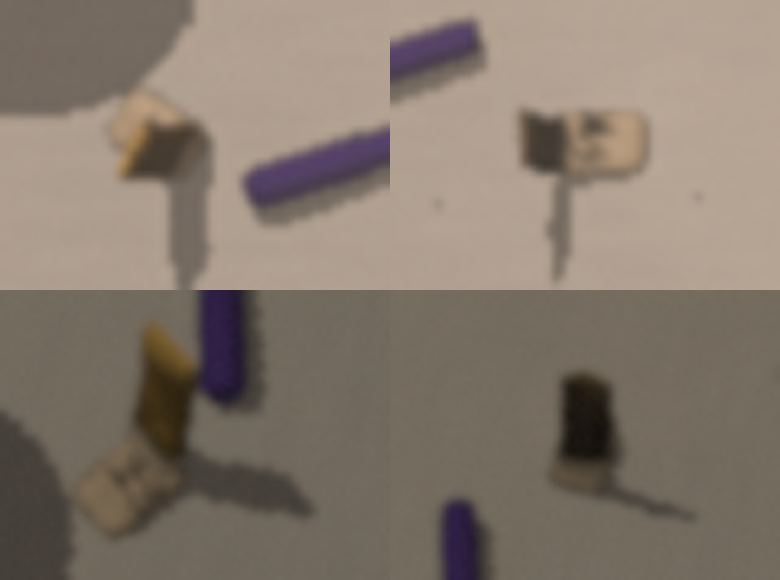

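The tile crops show tile A's foot pointing right (world −y) from its strip, and tile B's foot pointing towards +x,+y. I'll cache the calibration.

```bash
python3 - <<'E'
s=open('h.py').read()
s=s.replace("def cam(n):\n    c=calibration(n)","CAL={n:calibration(n) for n in('top','side')}\ndef cam(n):\n    c=CAL[n]")
open('h.py','w').write(s)
E
python3 m2.py
```

```text
oblong top [ 638.8 -220.4] [180.9 100.3] 81.9 rim z95 0.0175 circ [array([ 639.2, -220.8]), np.float64(101.9)]
   colour 2703 [ 637.6 -219.6] [178.8 100.9] 82.1
   floor z 0.0044
oblong side [ 637.4 -222.4] [185.2 103. ] 81.1 rim z95 0.0148 circ [array([ 635.7, -221.5]), np.float64(102.2)]
   colour 1357 [ 634.6 -213.8] [190.6 104.4] 81.4
   floor z 0.0041
dish top [600.8  15.5] [174.4 151.6] 89.9 rim z95 0.0178 circ [array([599.8,  15.9]), np.float64(114.6)]
   colour 2810 [611.2   6. ] [130.5 154.7] 0.1
   floor z 0.0047
dish side [622.4   4.4] [155.5 157.9] 23.2 rim z95 0.0147 circ [array([623.2,   4. ]), np.float64(80.3)]
   colour 2272 [620.7  10.8] [154.9 165.3] 17.5
   floor z 0.0037
square top [619.5 210.8] [124.6 129.1] 6.1 rim z95 0.0182 circ [array([619.9, 210.3]), np.float64(88.1)]
   colour 2373 [618.8 210.4] [125.2 126.4] 5.9
   floor z 0.0048
square side [620.5 208.3] [128.9 131.2] 6.1 rim z95 0.0146 circ [array([620.9, 207.7]), np.float64(91.2)]
   colour 3124 [618.2 213.8] [129.5 134.9] 6.3
   floor z 0.0035
top pen 172 [0.4273 0.2966] ang 106.4 len 0.1274 wid 0.0089
[... 1159 characters left out ...]
[402.5 187.8] [34.5 24. ] 89.1 mean [0.4012 0.1983 0.0076] zmax 0.0138
side tileA 0.014 54 [401.2 201.4] [21.4  4.2] 4.0 mean [0.4001 0.2015 0.0225] zmax 0.03
side tileA 0.03 70 [400.8 202.3] [21.7  4.6] 8.6 mean [0.4014 0.2026 0.04  ] zmax 0.0494
side tileA 0.05 89 [402.6 203.1] [20.5  6. ] 3.9 mean [0.4025 0.2039 0.0616] zmax 0.0724
side tileB 0.003 266 [430.1 394.5] [33.  25.4] 61.0 mean [0.4304 0.3964 0.0069] zmax 0.0137
side tileB 0.014 59 [423.9 385.5] [ 5.6 22.3] 70.5 mean [0.423  0.3863 0.0227] zmax 0.0299
side tileB 0.03 80 [421.9 385.7] [ 5.7 20.9] 76.7 mean [0.4212 0.3858 0.0397] zmax 0.0498
side tileB 0.05 147 [421.5 381.8] [ 8.7 21.5] 62.1 mean [0.421  0.3832 0.0652] zmax 0.0765
```

```bash
cat >> h.py <<'E'
def plan(*wps):
    "waypoints (x,y,z m, jaw deg) -> tool shifts cm, turn rad from the present measured pose"
    from scipy.spatial.transform import Rotation as Ro
    o=robot.get_obs(); R=Ro.from_euler('xyz',o['ee_rot']).as_matrix(); jaw0=o['ee_rot'][2]-np.pi/2
    print('t',round(o['time'],2),'pos',o['tool_pos'].round(4),'jaw',np.degrees(jaw0).round(1),'w',round(o['width'],4),'F',o['wrist_force'].round(1))
    for x,y,z,j in wps:
        d=R.T@(np.array([x,y,z])-o['tool_pos'])*100; a=(jaw0-np.radians(j)+np.pi/2)%np.pi-np.pi/2
        q1=np.arctan2(y,x); q6=q1-(jaw0-a); q6=(q6+np.pi)%(2*np.pi)-np.pi
        print((x,y,z,j),'->',d.round(2),'turn',a.round(3),'q6',q6.round(2))
E
python3 - <<'E'
from h import *
E_={'coneA':dict(top=[(288.8,235.6),(303.2,256.4)],side=[(294.8,237.1),(321.9,232.9)]),
'coneB':dict(top=[(417.2,259.2),(418.4,232.4)],side=[(345.2,166.2),(323.3,163.3)])}
for c,q in E_.items():
    for n,e in q.items():
        a,b=[ray(n,*x,z) for x,z in zip(e,(.0065,.004))]; d=b-a
        print(c,n,a.round(4),b.round(4),'mid',((a+b)/2).round(4),'len',np.hypot(*d[:2]).round(4),'ang',np.degrees(np.arctan2(d[1],d[0])).round(1))
V=cloud('side',np.load('side0.npz')['d'])
for u,v in((100,150),(150,180),(60,230)): print('wall',V[v,u].round(3))
plan((.427,.2955,.12,16.4),(.427,.2955,.002,16.4))
E
```

```text
coneA top [0.4717 0.0826 0.0065] [0.4204 0.0488 0.004 ] mid [0.446  0.0657 0.0052] len 0.0615 ang -146.7
coneA side [0.4695 0.0859 0.0065] [0.415  0.0522 0.004 ] mid [0.4422 0.0691 0.0052] len 0.064 ang -148.2
coneB top [ 0.4074 -0.2219  0.0065] [ 0.4714 -0.2288  0.004 ] mid [ 0.4394 -0.2254  0.0052] len 0.0643 ang -6.1
coneB side [ 0.4062 -0.2209  0.0065] [ 0.4666 -0.2199  0.004 ] mid [ 0.4364 -0.2204  0.0052] len 0.0604 ang 0.9
wall [0.78  0.236 0.263]
wall [0.779 0.127 0.123]
wall [0.78  0.369 0.199]
t 0.1 pos [0.131  0.5336 0.1812] jaw 76.2 w 0.094 F [ 0.4 -0.4 -0.7]
(0.427, 0.2955, 0.12, 16.4) -> [-34.43 -16.06   6.15] turn 1.044 q6 0.32
(0.427, 0.2955, 0.002, 16.4) -> [-34.43 -16.03  17.95] turn 1.044 q6 0.32
```

Call:
servo_tool:
  series: "0 -34.4 -16.1 6.1 1.044;0 -34.4 -16.1 6.1 1.044;0 -34.4 -16.1 6.1 1.044;0 -34.4 -16.1 6.1 1.044;0 -34.4 -16.1 6.1 1.044;0 -34.4 -16.1 6.1 1.044;0 -34.4 -16.1 6.1 1.044;0 -34.4 -16.1 6.1 1.044;0 -34.4 -16.1 6.1 1.044;0 -34.4 -16.1 6.1 1.044;0 -34.4 -16.1 6.1 1.044;0 -34.4 -16.1 6.1 1.044;0 -34.4 -16.1 6.1 1.044;0 -34.4 -16.1 9 1.044;0 -34.4 -16.1 12 1.044;0 -34.4 -16.1 14.5 1.044;0 -34.4 -16.1 15 1.044;0 -34.4 -16.1 15 1.044"

```text
time: 1.6
tool_pos: [0.4242, 0.2962, 0.0306]
ee_rot: [-3.137, 0.001, 1.86]
wrist_force: [-0.3, -0.0, 0.1]
width: 0.0469
```

```bash
python3 - <<'E'
from h import *
plan((.427,.2955,.003,16.4))
for n in('top','side'): shot(n,n+'1.png')
a=np.hstack([cv2.resize(cv2.imread('pics/top1.png')[200:320,120:280],(400,300)),cv2.resize(cv2.imread('pics/side1.png')[240:390,220:420],(400,300))]); cv2.imwrite('pics/c1.png',a)
E
```

```text
t 1.6 pos [0.4242 0.2962 0.0306] jaw 16.6 w 0.0469 F [-0.3 -0.   0.1]
(0.427, 0.2955, 0.003, 16.4) -> [-0.15  0.26  2.76] turn 0.003 q6 0.32
```

View pics/c1.png

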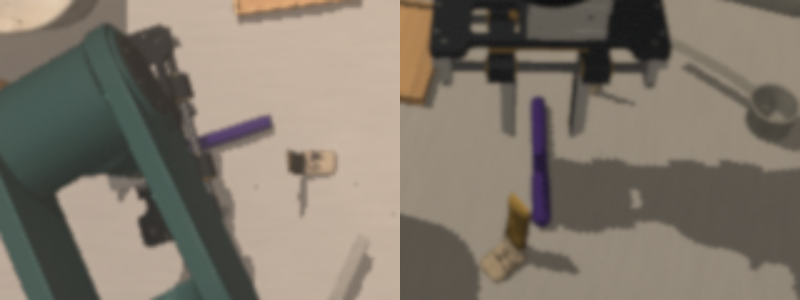

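The side view shows the fingers straddling the pen near its middle. Next I descend, grip and lift.

Call:
servo_tool:
  series: "0 -0.1 0.2 1.5 0;0 -0.1 0.2 2.7 0;0 -0.1 0.2 2.7 0;0 -0.1 0.2 2.7 0;0.9 -0.1 0.2 2.7 0;0.9 -0.1 0.2 2.7 0;0.9 -0.1 0.2 2.7 0;0.9 -0.1 0.2 2.7 0;0.9 -0.1 0.2 2.7 0;0.9 -0.1 0.2 2.7 0;0.9 -0.1 0.2 2.7 0;0.9 -0.1 0.2 2.7 0"

```text
time: 2.7
tool_pos: [0.429, 0.2954, 0.0053]
ee_rot: [3.142, -0.0, 1.857]
wrist_force: [-0.0, -0.1, -0.4]
width: 0.005
```

```bash
python3 - <<'E'
from h import *
plan((.427,.2955,.12,16.4),(.638,-.221,.12,-8.5),(.638,-.221,.025,-8.5))
E
```

```text
t 2.7 pos [0.429  0.2954 0.0053] jaw 16.4 w 0.005 F [-0.  -0.1 -0.4]
(0.427, 0.2955, 0.12, 16.4) -> [  0.07  -0.19 -11.47] turn -0.0 q6 0.32
(0.638, -0.221, 0.12, -8.5) -> [-55.43   5.48 -11.47] turn 0.434 q6 -0.19
(0.638, -0.221, 0.025, -8.5) -> [-55.44   5.48  -1.97] turn 0.434 q6 -0.19
```

```bash
python3 - <<'E'
from h import *
for n in('top','side'): 
    p,d=shot(n,n+'2.png'); np.savez(n+'2.npz',p=p,d=d)
a=np.hstack([cv2.resize(cv2.imread('pics/top2.png')[200:320,120:280],(400,300)),cv2.resize(cv2.imread('pics/side2.png')[240:390,220:420],(400,300))]); cv2.imwrite('pics/c2.png',a)
E
```

```text
(no output)
```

View pics/c2.png

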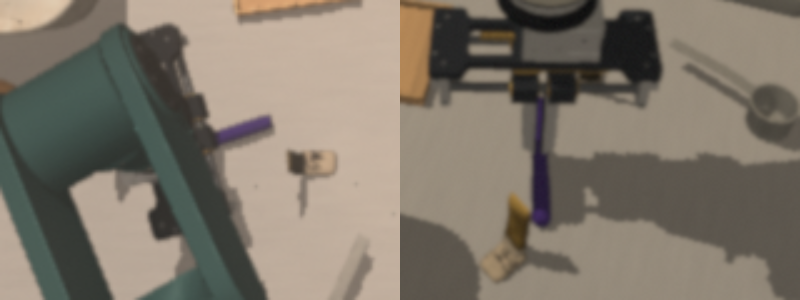

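The pen still lies between the fingers, but the width reads 5 mm, so I'll shut fully to see whether anything stops them.

Call:
servo_tool:
  series: "1 0 0 0 0;1 0 0 0 0;1 0 0 0 0;1 0 0 0 0"

```text
time: 3.13
tool_pos: [0.4291, 0.2954, 0.0053]
ee_rot: [-3.142, -0.0, 1.857]
wrist_force: [0.2, -0.0, -0.1]
width: 0.0005
```

Call:
servo_tool:
  series: "1 0 0 -2 0;1 0 0 -4 0;1 0 0 -4 0;1 0 0 -4 0"

```text
time: 3.47
tool_pos: [0.4301, 0.2959, 0.0464]
ee_rot: [3.138, -0.001, 1.857]
wrist_force: [-0.6, -0.9, -0.8]
width: 0.0006
```

```bash
python3 - <<'E'
from h import *
plan((.427,.2955,.003,16.4))
for n in('top','side'): 
    p,d=shot(n,n+'3.png'); np.savez(n+'3.npz',p=p,d=d)
a=np.hstack([cv2.resize(cv2.imread('pics/top3.png')[200:320,120:280],(400,300)),cv2.resize(cv2.imread('pics/side3.png')[240:390,240:360],(400,500))[:500]] if 0 else [cv2.resize(cv2.imread('pics/side3.png')[260:390,240:360],(540,585),interpolation=cv2.INTER_CUBIC)]); cv2.imwrite('pics/c3.png',a)
E
```

```text
t 3.47 pos [0.4301 0.2959 0.0464] jaw 16.4 w 0.0006 F [-0.6 -0.9 -0.8]
(0.427, 0.2955, 0.003, 16.4) -> [ 0.04 -0.32  4.34] turn -0.0 q6 0.32
```

View pics/c3.png

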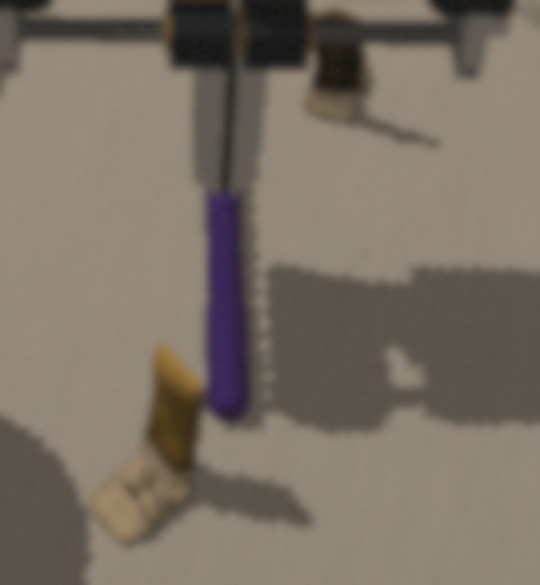

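The pen stayed on the bench with the fingers fully shut above it. I'll check where the fingertips really are against the reported TCP.

```bash
python3 - <<'E'
from h import *
for k in '23':
  for n in('side','top'):
    D=np.load(n+k+'.npz'); W=cloud(n,D['d'])
    m=(abs(W[...,0]-.429)<.06)&(abs(W[...,1]-.296)<.05)&(W[...,2]>-.01)&(W[...,2]<.12)
    h=cv2.cvtColor(D['p'],cv2.COLOR_RGB2HSV); pen=(h[...,0]>112)&(h[...,0]<150)&(h[...,1]>70)
    print(k,n)
    for z in np.arange(0,.1,.01):
        P=W[m&~pen&(W[...,2]>z)&(W[...,2]<=z+.01)]
        if len(P): print(z.round(2),len(P),P.mean(0).round(3),P.min(0).round(3),P.max(0).round(3))
    Q=W[pen&(abs(W[...,1]-.3)<.1)&(abs(W[...,0]-.43)<.06)]; print('pen',len(Q),Q.min(0).round(3),Q.max(0).round(3),np.median(Q,0).round(3))
D=np.load('side3.npz');W=cloud('side',D['d'])
for v in range(285,312,2): print(v,W[v,[284,288,291,294]].round(3).tolist())
E
```

```text
2 side
0.0 594 [0.427 0.298 0.001] [0.369 0.246 0.   ] [0.489 0.346 0.01 ]
0.01 63 [0.417 0.318 0.013] [0.403 0.289 0.01 ] [0.432 0.345 0.017]
0.02 5 [0.425 0.3   0.029] [0.421 0.296 0.028] [0.432 0.304 0.03 ]
0.03 42 [0.426 0.301 0.035] [0.412 0.287 0.03 ] [0.439 0.307 0.04 ]
0.04 46 [0.427 0.302 0.045] [0.413 0.298 0.04 ] [0.44  0.308 0.05 ]
0.05 51 [0.427 0.302 0.055] [0.413 0.297 0.05 ] [0.44  0.307 0.06 ]
0.06 48 [0.425 0.302 0.065] [0.412 0.298 0.06 ] [0.44  0.307 0.07 ]
0.07 74 [0.428 0.301 0.075] [0.412 0.288 0.07 ] [0.444 0.307 0.08 ]
0.08 51 [0.427 0.302 0.085] [0.413 0.298 0.08 ] [0.439 0.307 0.09 ]
0.09 53 [0.425 0.302 0.095] [0.412 0.292 0.09 ] [0.439 0.307 0.099]
pen 303 [0.403 0.234 0.006] [0.441 0.357 0.137] [0.418 0.323 0.015]
2 top
0.0 506 [0.436 0.27  0.002] [0.37  0.246 0.   ] [0.489 0.325 0.01 ]
0.01 34 [0.436 0.269 0.014] [0.424 0.247 0.01 ] [0.448 0.287 0.018]
0.04 2 [0.443 0.29  0.042] [0.442 0.29  0.042] [0.444 0.29  0.042]
0.05 1 [0.444 0.29  0.051] [0.444 0.29  0.051] [0.444 0.29  0.051]
0.09 2 [0.438 0.289 0.093] [0.437 0.289 0.093] [0.439 0.289 0.094]
pen
[... 1382 characters left out ...]
0.084], [0.42, 0.301, 0.084]]
299 [[0.435, 0.306, 0.08], [0.429, 0.303, 0.078], [0.424, 0.301, 0.078], [0.419, 0.3, 0.078]]
301 [[0.448, 0.252, -0.002], [0.429, 0.303, 0.072], [0.424, 0.301, 0.072], [0.419, 0.301, 0.075]]
303 [[0.446, 0.258, 0.0], [0.428, 0.304, 0.068], [0.424, 0.302, 0.068], [0.428, 0.252, -0.0]]
305 [[0.445, 0.261, -0.002], [0.435, 0.271, 0.015], [0.43, 0.269, 0.015], [0.427, 0.254, -0.003]]
307 [[0.444, 0.266, -0.0], [0.434, 0.275, 0.015], [0.429, 0.272, 0.013], [0.426, 0.261, -0.0]]
309 [[0.442, 0.271, 0.0], [0.433, 0.278, 0.014], [0.428, 0.278, 0.016], [0.424, 0.266, 0.001]]
311 [[0.441, 0.275, -0.0], [0.432, 0.282, 0.013], [0.427, 0.282, 0.016], [0.424, 0.269, -0.001]]
```

The fingertips are really about 21 mm above the reported TCP: side depth gives 0.067 against 0.046 reported, and 0.028 against 0.005. From here I use reported z = true tip z − 21 mm. Retrying the pen carefully.

Call:
servo_tool:
  series: "0 0 0 0 0;0 0 0 0 0;0 0 0 0 0;0 0 -0.1 1.5 0;0 0 -0.1 3 0;0 0 -0.1 4.2 0;0 0 -0.1 5.2 0;0 0 -0.1 5.7 0;0 0 -0.1 5.8 0;0 0 -0.1 5.8 0;1 0 -0.1 5.8 0;1 0 -0.1 5.8 0;1 0 -0.1 5.8 0;1 0 -0.1 5.8 0;1 0 -0.1 5.8 0;1 0 -0.1 5.8 0"

```text
time: 4.9
tool_pos: [0.4283, 0.2952, -0.0123]
ee_rot: [3.141, -0.0, 1.857]
wrist_force: [0.5, 0.4, 1.1]
width: 0.0163
```

```bash
python3 - <<'E'
from h import *
plan((.638,-.221,.10,-8.5),(.638,-.221,.03,-8.5))
W=np.vstack([cloud(n,np.load(n+'0.npz')['d']).reshape(-1,3) for n in('top','side')])
B=W[(W[:,2]>.09)&(W[:,2]<.2)&(W[:,0]>.5)&(W[:,0]<.75)&(W[:,1]>.3)&(W[:,1]<.6)]
th=np.radians(-29);r=(B[:,:2]-[.4225,.3835]); a=r@[np.cos(th),np.sin(th)]; b=r@[-np.sin(th),np.cos(th)]
gap=np.hypot(np.maximum(abs(a)-.0885,0),np.maximum(abs(b)-.0375,0)); i=gap.argmin(); print('basin gap',gap[i],B[i])
E
```

```text
t 4.9 pos [ 0.4283  0.2952 -0.0123] jaw 16.4 w 0.0163 F [0.5 0.4 1.1]
(0.638, -0.221, 0.1, -8.5) -> [-55.44   5.56 -11.24] turn 0.434 q6 -0.19
(0.638, -0.221, 0.03, -8.5) -> [-55.44   5.55  -4.24] turn 0.434 q6 -0.19
basin gap 0.03089484880950597 [0.53753745 0.3973939  0.13034295]
```

Call:
servo_tool:
  series: "1 0 0 -4 0;1 0 0 -8 0;1 0 0 -11.2 0;1 -55.4 5.5 -11.2 0.434;1 -55.4 5.5 -11.2 0.434;1 -55.4 5.5 -11.2 0.434;1 -55.4 5.5 -11.2 0.434;1 -55.4 5.5 -11.2 0.434;1 -55.4 5.5 -11.2 0.434;1 -55.4 5.5 -11.2 0.434;1 -55.4 5.5 -11.2 0.434;1 -55.4 5.5 -11.2 0.434;1 -55.4 5.5 -11.2 0.434;1 -55.4 5.5 -11.2 0.434;1 -55.4 5.5 -11.2 0.434;1 -55.4 5.5 -11.2 0.434;1 -55.4 5.5 -11.2 0.434;1 -55.4 5.5 -8 0.434;1 -55.4 5.5 -5 0.434;1 -55.4 5.5 -5 0.434"

```text
time: 6.57
tool_pos: [0.6324, -0.2196, 0.029]
ee_rot: [-3.128, -0.004, 1.422]
wrist_force: [-1.3, 0.7, -1.5]
width: 0.0164
```

```bash
python3 - <<'E'
from h import *
plan((.638,-.221,-.007,-8.5))
p,d=shot('side','side4.png'); cv2.imwrite('pics/c4.png',cv2.resize(p[90:240,180:380],(800,600),interpolation=cv2.INTER_CUBIC)[...,::-1])
E
```

```text
t 6.57 pos [ 0.6324 -0.2196  0.029 ] jaw -8.5 w 0.0164 F [-1.3  0.7 -1.5]
(0.638, -0.221, -0.007, -8.5) -> [-0.07  0.62  3.59] turn -0.001 q6 -0.19
```

View pics/c4.png

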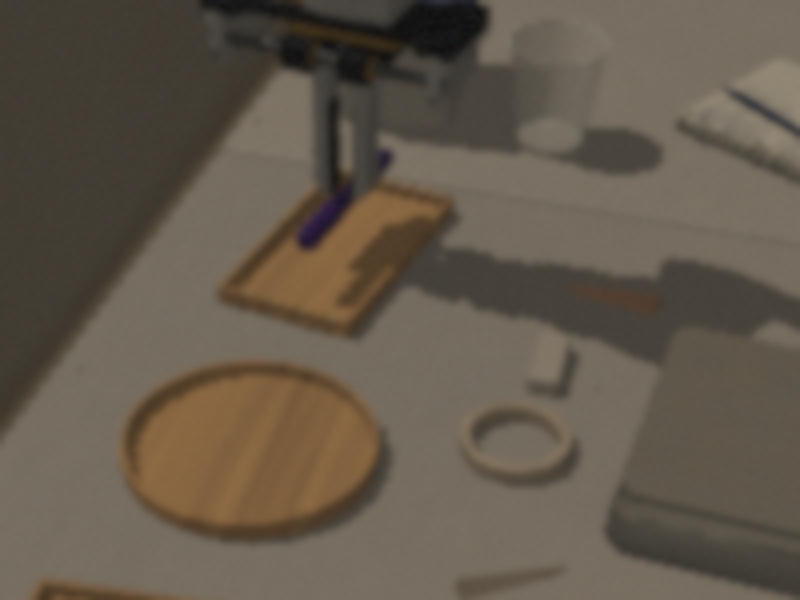

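The pen is held level above the oblong tray. Lower, release and rise.

Call:
servo_tool:
  series: "1 0 0.2 1.5 0;1 0 0.2 2.8 0;1 0 0.2 3.6 0;1 0 0.2 3.6 0;1 0 0.2 3.6 0;1 0 0.2 3.6 0;1 0 0.2 3.6 0"

```text
time: 7.2
tool_pos: [0.6399, -0.2214, 0.0027]
ee_rot: [3.139, 0.0, 1.423]
wrist_force: [0.4, 0.1, -0.1]
width: 0.0165
```

```bash
python3 - <<'E'
from h import *
plan((.638,-.221,-.007,-8.5),(.638,-.221,.08,-8.5),(.438,-.223,.08,87.5),(.438,-.223,.01,87.5))
E
```

```text
t 7.2 pos [ 0.6399 -0.2214  0.0027] jaw -8.5 w 0.0165 F [ 0.4  0.1 -0.1]
(0.638, -0.221, -0.007, -8.5) -> [ 0.01 -0.2   0.97] turn 0.001 q6 -0.19
(0.638, -0.221, 0.08, -8.5) -> [ 0.01 -0.18 -7.73] turn 0.001 q6 -0.19
(0.438, -0.223, 0.08, 87.5) -> [ -3.14 -19.93  -7.77] turn 1.467 q6 1.14
(0.438, -0.223, 0.01, 87.5) -> [ -3.13 -19.95  -0.77] turn 1.467 q6 1.14
```

Call:
servo_tool:
  series: "1 0 -0.1 0.5 0;1 0 -0.1 0.9 0;1 0 -0.1 0.9 0;1 0 -0.1 0.9 0;1 0 -0.1 0.9 0;0.3 0 -0.1 0.9 0;0.3 0 -0.1 0.9 0;0.3 0 -0.1 0.9 0;0.3 0 -0.1 0.9 0;0.3 0 -0.1 0.9 0;0.3 0 -0.1 -3 0;0.3 0 -0.1 -6 0;0.3 0 -0.1 -7.8 0;0.3 0 -0.1 -7.8 0"

```text
time: 8.37
tool_pos: [0.6415, -0.2225, 0.086]
ee_rot: [3.131, 0.003, 1.423]
wrist_force: [0.6, 0.0, 1.3]
width: 0.0328
```

```bash
python3 - <<'E'
from h import *
plan((.438,-.223,.08,87.5),(.438,-.223,.01,87.5))
for n in('top','side'): 
    p,d=shot(n,n+'5.png');W=cloud(n,d);h=cv2.cvtColor(p,cv2.COLOR_RGB2HSV)
    m=(h[...,0]>112)&(h[...,0]<150)&(h[...,1]>70)&(abs(W[...,0]-.64)<.1)&(abs(W[...,1]+.22)<.12)&(W[...,2]<.05)
    Q=W[m]; print(n,len(Q),Q.min(0).round(3),Q.max(0).round(3),np.median(Q,0).round(4))
E
```

```text
t 8.37 pos [ 0.6415 -0.2225  0.086 ] jaw -8.5 w 0.0328 F [0.6 0.  1.3]
(0.438, -0.223, 0.08, 87.5) -> [ -3.05 -20.13   0.39] turn 1.466 q6 1.14
(0.438, -0.223, 0.01, 87.5) -> [ -3.03 -20.2    7.39] turn 1.466 q6 1.14
top 54 [ 0.635 -0.223  0.015] [ 0.651 -0.156  0.026] [ 0.6442 -0.1718  0.0205]
side 98 [ 0.623 -0.279  0.013] [ 0.647 -0.155  0.022] [ 0.636  -0.2024  0.0182]
```

The pen lies in the tray, top at about 0.02 as expected. Now cone B.

Call:
servo_tool:
  series: "0.3 -3 -20 0.4 1.467;0.3 -3 -20 0.4 1.467;0.3 -3 -20 0.4 1.467;0.3 -3 -20 0.4 1.467;0.3 -3 -20 0.4 1.467;0.3 -3 -20 0.4 1.467;0.3 -3 -20 0.4 1.467;0.3 -3 -20 0.4 1.467;0.3 -3 -20 0.4 1.467;0.3 -3 -20 0.4 1.467;0.3 -3 -20 0.4 1.467;0.3 -3 -20 0.4 1.467;0.3 -3 -20 0.4 1.467;0.3 -3 -20 3 1.467;0.3 -3 -20 6 1.467;0.3 -3 -20 7.4 1.467;0.3 -3 -20 7.4 1.467;0.3 -3 -20 7.4 1.467;0.3 -3 -20 7.4 1.467"

```text
time: 10.05
tool_pos: [0.4362, -0.2214, 0.0055]
ee_rot: [3.142, -0.0, -0.043]
wrist_force: [1.6, -0.9, -0.1]
width: 0.0328
```

```bash
python3 - <<'E'
from h import *
plan((.438,-.223,-.017,87.5))
p,d=shot('side','side6.png'); q,_=shot('top','top6.png'); cv2.imwrite('pics/c6.png',np.hstack([cv2.resize(p[100:200,280:400],(400,333),interpolation=cv2.INTER_CUBIC),cv2.resize(q[190:290,360:480],(400,333),interpolation=cv2.INTER_CUBIC)])[...,::-1])
W=cloud('side',d); m=(abs(W[...,0]-.438)<.04)&(abs(W[...,1]+.223)<.045)&(W[...,2]>.022)&(W[...,2]<.08); P=W[m]
for z in np.arange(.02,.08,.01):
    Q=P[(P[:,2]>z)&(P[:,2]<=z+.01)]
    if len(Q): print(z.round(2),len(Q),Q.min(0).round(3),Q.max(0).round(3))
E
```

```text
t 10.05 pos [ 0.4362 -0.2214  0.0055] jaw -92.5 w 0.0328 F [ 1.6 -0.9 -0.1]
(0.438, -0.223, -0.017, 87.5) -> [0.19 0.15 2.25] turn 0.0 q6 1.14
0.02 3 [ 0.427 -0.241  0.029] [ 0.445 -0.204  0.03 ]
0.03 19 [ 0.425 -0.244  0.03 ] [ 0.445 -0.195  0.04 ]
0.04 31 [ 0.425 -0.248  0.04 ] [ 0.445 -0.191  0.05 ]
0.05 33 [ 0.425 -0.248  0.05 ] [ 0.446 -0.191  0.06 ]
0.06 31 [ 0.425 -0.241  0.06 ] [ 0.445 -0.192  0.07 ]
0.07 28 [ 0.427 -0.205  0.071] [ 0.446 -0.192  0.08 ]
```

View pics/c6.png

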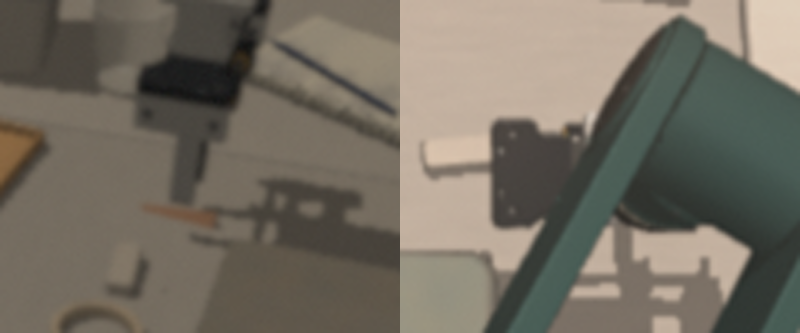

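The near finger stands at the cone's middle, with the tips at about 0.027. Descend and grip.

Call:
servo_tool:
  series: "0.3 0.1 0 1 0;0.3 0.1 0 1.8 0;0.3 0.1 0 2.3 0;0.3 0.1 0 2.3 0;0.3 0.1 0 2.3 0;0.3 0.1 0 2.3 0;1 0.1 0 2.3 0;1 0.1 0 2.3 0;1 0.1 0 2.3 0;1 0.1 0 2.3 0;1 0.1 0 2.3 0"

```text
time: 11.07
tool_pos: [0.437, -0.2214, -0.0175]
ee_rot: [3.141, -0.0, -0.044]
wrist_force: [0.1, -0.0, 0.9]
width: 0.003
```

```bash
python3 - <<'E'
from h import *
plan((.438,-.223,.06,87.5),(.622,-.02,.06,87.5),(.622,-.02,.01,87.5))
E
```

```text
t 11.07 pos [ 0.437  -0.2214 -0.0175] jaw -92.5 w 0.003 F [ 0.1 -0.   0.9]
(0.438, -0.223, 0.06, 87.5) -> [ 0.11  0.16 -7.75] turn -0.001 q6 1.14
(0.622, -0.02, 0.06, 87.5) -> [ 17.59 -20.94  -7.75] turn -0.001 q6 1.58
(0.622, -0.02, 0.01, 87.5) -> [ 17.59 -20.94  -2.75] turn -0.001 q6 1.58
```

Call:
servo_tool:
  series: "1 0 0 0 0;1 0 0 0 0;1 0 0 0 0;1 0 0 0 0"

```text
time: 11.4
tool_pos: [0.4372, -0.2214, -0.0175]
ee_rot: [3.141, -0.001, -0.044]
wrist_force: [-0.1, 0.0, 2.1]
width: 0.0023
```

```bash
python3 - <<'E'
from h import *
p,d=shot('side','side7.png'); cv2.imwrite('pics/c7.png',cv2.resize(p[120:200,290:400],(660,480),interpolation=cv2.INTER_CUBIC)[...,::-1])
W=cloud('side',d); m=(abs(W[...,0]-.438)<.02)&(abs(W[...,1]+.223)<.045)&(W[...,2]>.002)&(W[...,2]<.08); P=W[m]
for z in np.arange(.0,.08,.005):
    Q=P[(P[:,2]>z)&(P[:,2]<=z+.005)]
    if len(Q): print(z.round(3),len(Q),Q.min(0).round(3),Q.max(0).round(3))
E
```

```text
0.0 19 [ 0.42  -0.234  0.002] [ 0.456 -0.178  0.005]
0.005 11 [ 0.421 -0.223  0.005] [ 0.457 -0.217  0.008]
0.01 10 [ 0.418 -0.233  0.01 ] [ 0.439 -0.211  0.015]
0.015 14 [ 0.427 -0.231  0.015] [ 0.445 -0.208  0.02 ]
0.02 11 [ 0.427 -0.217  0.02 ] [ 0.446 -0.209  0.025]
0.025 18 [ 0.426 -0.227  0.025] [ 0.447 -0.209  0.03 ]
0.03 8 [ 0.427 -0.227  0.03 ] [ 0.444 -0.21   0.035]
0.035 15 [ 0.426 -0.233  0.035] [ 0.444 -0.207  0.04 ]
0.04 11 [ 0.427 -0.231  0.041] [ 0.445 -0.207  0.045]
0.045 17 [ 0.427 -0.226  0.045] [ 0.445 -0.207  0.05 ]
0.05 10 [ 0.427 -0.213  0.051] [ 0.446 -0.209  0.055]
0.055 14 [ 0.428 -0.215  0.056] [ 0.446 -0.206  0.06 ]
```

View pics/c7.png

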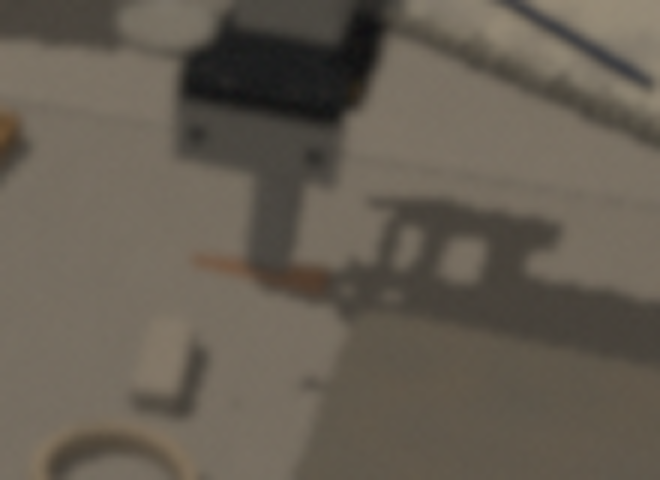

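Width is 2.3 mm with the tips at the cone's ridge: too high. I'll open, go 4.5 mm deeper and re-grip.

Call:
servo_tool:
  series: "0.5 0 0 0 0;0.5 0 0 0 0;0.5 0 0 0 0;0.5 0 0 0 0;0.5 0 0 0.2 0;0.5 0 0 0.4 0;0.5 0 0 0.45 0;0.5 0 0 0.45 0;0.5 0 0 0.45 0"

```text
time: 12.2
tool_pos: [0.4368, -0.2212, -0.0224]
ee_rot: [-3.141, 0.0, -0.044]
wrist_force: [0.6, -0.2, 0.5]
width: 0.0236
```

```bash
python3 - <<'E'
from h import *
plan()
p,d=shot('side','side8.png')
W=cloud('side',d); m=(abs(W[...,0]-.438)<.016)&(abs(W[...,1]+.21)<.025)&(W[...,2]>.002)&(W[...,2]<.08); v,u=np.nonzero(m)
for r in range(v.max()-12,v.max()+1):
    c=u[v==r]; print(r,[(int(x),*W[r,x].round(3).tolist(),*p[r,x].tolist()) for x in c[len(c)//2:len(c)//2+2]])
E
```

```text
t 12.2 pos [ 0.4368 -0.2212 -0.0224] jaw -92.5 w 0.0236 F [ 0.6 -0.2  0.5]
158 [(335, 0.434, -0.196, 0.043, 75, 72, 65), (336, 0.432, -0.197, 0.043, 72, 69, 63)]
159 [(335, 0.434, -0.199, 0.038, 75, 72, 65), (336, 0.432, -0.199, 0.039, 73, 69, 63)]
160 [(334, 0.436, -0.2, 0.034, 73, 70, 64), (335, 0.433, -0.196, 0.037, 74, 70, 64)]
161 [(335, 0.433, -0.198, 0.033, 74, 69, 64), (336, 0.431, -0.199, 0.032, 71, 68, 61)]
162 [(333, 0.438, -0.199, 0.028, 74, 70, 65), (334, 0.436, -0.2, 0.027, 74, 70, 63)]
163 [(334, 0.435, -0.197, 0.027, 74, 70, 64), (335, 0.433, -0.201, 0.024, 74, 71, 65)]
164 [(334, 0.435, -0.203, 0.019, 75, 71, 66), (335, 0.432, -0.2, 0.022, 75, 71, 65)]
165 [(334, 0.435, -0.201, 0.017, 75, 72, 65), (335, 0.432, -0.201, 0.018, 76, 71, 64)]
166 [(335, 0.432, -0.198, 0.017, 76, 70, 64), (336, 0.429, -0.201, 0.015, 83, 73, 63)]
167 [(334, 0.434, -0.198, 0.013, 72, 68, 62), (335, 0.431, -0.199, 0.013, 75, 70, 63)]
168 [(334, 0.434, -0.2, 0.008, 67, 63, 57), (335, 0.43, -0.194, 0.013, 71, 66, 60)]
169 [(336, 0.428, -0.206, 0.002, 75, 69, 61)]
170 [(332, 0.438, -0.199, 0.002, 96, 89, 78)]
```

Call:
servo_tool:
  series: "0.5 0 0 0.1 0;0.5 0 0 0.2 0;0.5 0 0 0.2 0;1 0 0 0.2 0;1 0 0 0.2 0;1 0 0 0.2 0;1 0 0 0.2 0;1 0 0 0.2 0;1 0 0 0.2 0;1 0 0 0.2 0"

```text
time: 13.08
tool_pos: [0.438, -0.2218, -0.0229]
ee_rot: [3.141, -0.002, -0.044]
wrist_force: [-0.6, 0.2, 5.4]
width: 0.0079
```

Gripped at 7.9 mm, with the tips just touching the bench at reported −0.0225. Carry to the dish.

```bash
python3 - <<'E'
from h import *
plan((.438,-.223,.05,87.5),(.622,-.018,.05,87.5),(.622,-.018,.0,87.5))
E
```

```text
t 13.08 pos [ 0.438  -0.2218 -0.0229] jaw -92.5 w 0.0079 F [-0.6  0.2  5.4]
(0.438, -0.223, 0.05, 87.5) -> [ 0.03  0.13 -7.29] turn -0.001 q6 1.14
(0.622, -0.018, 0.05, 87.5) -> [ 17.5  -21.16  -7.27] turn -0.001 q6 1.59
(0.622, -0.018, 0.0, 87.5) -> [ 17.49 -21.17  -2.27] turn -0.001 q6 1.59
```

Call:
servo_tool:
  series: "1 0 0 -3 0;1 0 0 -6 0;1 0 0 -7.3 0;1 17.5 -21.1 -7.3 0;1 17.5 -21.1 -7.3 0;1 17.5 -21.1 -7.3 0;1 17.5 -21.1 -7.3 0;1 17.5 -21.1 -7.3 0;1 17.5 -21.1 -7.3 0;1 17.5 -21.1 -7.3 0;1 17.5 -21.1 -7.3 0;1 17.5 -21.1 -7.3 0;1 17.5 -21.1 -7.3 0;1 17.5 -21.1 -5 0;1 17.5 -21.1 -3 0;1 17.5 -21.1 -3 0;1 17.5 -21.1 -3 0"

```text
time: 14.5
tool_pos: [0.619, -0.0195, 0.0045]
ee_rot: [-3.142, 0.004, -0.046]
wrist_force: [-0.2, -0.1, 0.2]
width: 0.008
```

```bash
python3 - <<'E'
from h import *
plan((.622,-.018,-.018,87.5))
p,d=shot('side','side9.png'); cv2.imwrite('pics/c9.png',cv2.resize(p[140:240,190:330],(700,500),interpolation=cv2.INTER_CUBIC)[...,::-1])
E
```

```text
t 14.5 pos [ 0.619  -0.0195  0.0045] jaw -92.6 w 0.008 F [-0.2 -0.1  0.2]
(0.622, -0.018, -0.018, 87.5) -> [ 0.31 -0.16  2.25] turn -0.003 q6 1.59
```

View pics/c9.png

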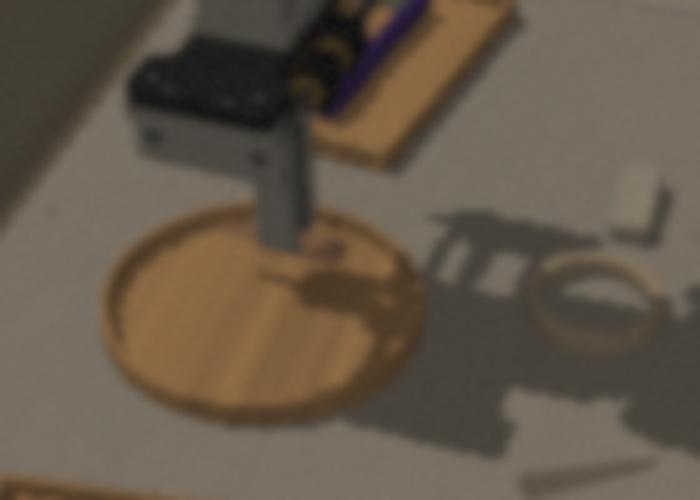

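The cone hangs over the dish floor and the pen is flat in its tray behind it. Lower and release.

Call:
servo_tool:
  series: "1 0.1 0 1 0;1 0.1 0 1.8 0;1 0.1 0 2.2 0;1 0.1 0 2.2 0;1 0.1 0 2.2 0;1 0.1 0 2.2 0;0.4 0.1 0 2.2 0;0.4 0.1 0 2.2 0;0.4 0.1 0 2.2 0;0.4 0.1 0 2.2 0;0.4 0.1 0 -1 0;0.4 0.1 0 -4.5 0;0.4 0.1 0 -4.5 0;0.4 0.1 0 -4.5 0"

```text
time: 15.72
tool_pos: [0.6245, -0.0185, 0.0545]
ee_rot: [3.141, -0.007, -0.044]
wrist_force: [-0.5, -0.9, -0.6]
width: 0.028
```

```bash
python3 - <<'E'
from h import *
plan((.444,.0675,.04,-57.5),(.444,.0675,.005,-57.5))
E
```

```text
t 15.72 pos [ 0.6245 -0.0185  0.0545] jaw -92.5 w 0.028 F [-0.5 -0.9 -0.6]
(0.444, 0.0675, 0.04, -57.5) -> [-18.42  -7.8    1.31] turn -0.611 q6 1.15
(0.444, 0.0675, 0.005, -57.5) -> [-18.45  -7.8    4.81] turn -0.611 q6 1.15
```

Call:
servo_tool:
  series: "0.3 -18.4 -7.8 0 -0.611;0.3 -18.4 -7.8 0 -0.611;0.3 -18.4 -7.8 0 -0.611;0.3 -18.4 -7.8 0 -0.611;0.3 -18.4 -7.8 0 -0.611;0.3 -18.4 -7.8 0 -0.611;0.3 -18.4 -7.8 0 -0.611;0.3 -18.4 -7.8 0 -0.611;0.3 -18.4 -7.8 2.5 -0.611;0.3 -18.4 -7.8 4.8 -0.611;0.3 -18.4 -7.8 4.8 -0.611;0.3 -18.4 -7.8 4.8 -0.611;0.3 -18.4 -7.8 4.8 -0.611"

```text
time: 16.8
tool_pos: [0.4431, 0.0674, 0.0035]
ee_rot: [3.141, -0.001, 0.566]
wrist_force: [-0.1, 1.1, 0.6]
width: 0.033
```

```bash
python3 - <<'E'
from h import *
plan((.444,.0675,-.0225,-57.5))
p,d=shot('side','side10.png'); q,e=shot('top','top10.png'); cv2.imwrite('pics/c10.png',np.hstack([cv2.resize(p[190:260,260:350],(450,350),interpolation=cv2.INTER_CUBIC),cv2.resize(q[140:280,220:400],(350,350)[::-1],interpolation=cv2.INTER_CUBIC)])[...,::-1])
# cone B in dish
for n,dd in(('side',d),('top',e)):
    W=cloud(n,dd); m=(np.hypot(W[...,0]-.622,W[...,1]-.005)<.068)&(W[...,2]>.008)&(W[...,2]<.05); P=W[m]; print(n,len(P),P.min(0).round(3),P.max(0).round(3),P.mean(0).round(3))
E
```

```text
t 16.8 pos [0.4431 0.0674 0.0035] jaw -57.6 w 0.033 F [-0.1  1.1  0.6]
(0.444, 0.0675, -0.0225, -57.5) -> [0.08 0.04 2.6 ] turn -0.002 q6 1.15
side 46 [ 0.593 -0.021  0.008] [ 0.651 -0.011  0.017] [ 0.613 -0.018  0.011]
top 191 [ 0.559 -0.06   0.008] [0.675 0.071 0.019] [ 0.619 -0.002  0.01 ]
```

View pics/c10.png

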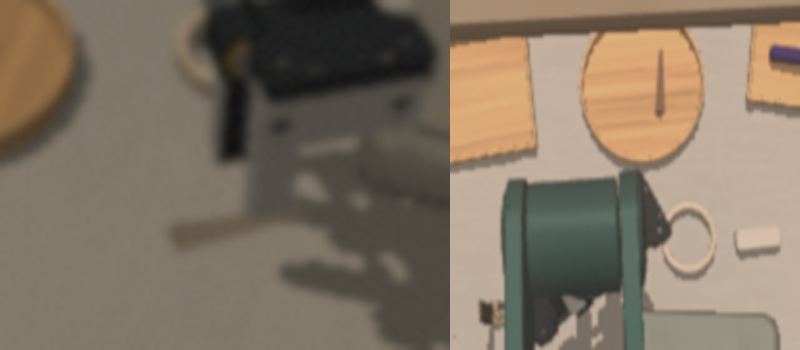

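Cone B lies in the dish, and the fingers straddle cone A. Descend and grip.

Call:
servo_tool:
  series: "0.3 0.1 0 1 0;0.3 0.1 0 1.9 0;0.3 0.1 0 2.5 0;0.3 0.1 0 2.5 0;0.3 0.1 0 2.5 0;0.3 0.1 0 2.5 0;1 0.1 0 2.5 0;1 0.1 0 2.5 0;1 0.1 0 2.5 0;1 0.1 0 2.5 0;1 0.1 0 2.5 0;1 0.1 0 2.5 0;1 0.1 0 2.5 0;1 0.1 0 2.5 0"

```text
time: 18.07
tool_pos: [0.4426, 0.0684, -0.0221]
ee_rot: [3.142, -0.0, 0.567]
wrist_force: [-0.0, 0.3, 1.1]
width: 0.0067
```

```bash
python3 - <<'E'
from h import *
plan((.444,.0675,.05,-57.5),(.622,.030,.05,-90),(.622,.030,.0,-90))
E
```

```text
t 18.07 pos [ 0.4426  0.0684 -0.0221] jaw -57.5 w 0.0067 F [-0.   0.3  1.1]
(0.444, 0.0675, 0.05, -57.5) -> [ 0.07  0.15 -7.21] turn -0.0 q6 1.15
(0.622, 0.03, 0.05, -90) -> [13.08 12.87 -7.21] turn 0.567 q6 1.62
(0.622, 0.03, 0.0, -90) -> [13.08 12.87 -2.21] turn 0.567 q6 1.62
```

Call:
servo_tool:
  series: "1 0 0 -3 0;1 0 0 -6 0;1 0 0 -7.2 0;1 13.1 12.9 -7.2 0.567;1 13.1 12.9 -7.2 0.567;1 13.1 12.9 -7.2 0.567;1 13.1 12.9 -7.2 0.567;1 13.1 12.9 -7.2 0.567;1 13.1 12.9 -7.2 0.567;1 13.1 12.9 -7.2 0.567;1 13.1 12.9 -7.2 0.567;1 13.1 12.9 -7.2 0.567;1 13.1 12.9 -4.5 0.567;1 13.1 12.9 -2 0.567;1 13.1 12.9 -0.6 0.567;1 13.1 12.9 -0.4 0.567;1 13.1 12.9 -0.4 0.567;1 13.1 12.9 -0.4 0.567;1 13.1 12.9 -0.4 0.567"

```text
time: 19.65
tool_pos: [0.6222, 0.0302, -0.0175]
ee_rot: [-3.141, -0.001, 0.0]
wrist_force: [0.1, -0.1, -0.9]
width: 0.0066
```

Call:
servo_tool:
  series: "1 0 0 0 0;0.4 0 0 0 0;0.4 0 0 0 0;0.4 0 0 0 0;0.4 0 0 0 0;0.4 0 0 -2 0;0.4 0 0 -5 0;0.4 0 0 -8 0;0.4 0 0 -8 0;0.4 0 0 -8 0"

```text
time: 20.48
tool_pos: [0.6244, 0.0297, 0.0647]
ee_rot: [3.141, -0.006, -0.0]
wrist_force: [-1.0, -2.0, -0.1]
width: 0.0283
```

```bash
python3 - <<'E'
from h import *
plan((.402,.202,.09,2),(.402,.202,.031,2),(.402,.202,.014,2),(.4225,.3835,.09,-29))
p,d=shot('side','side11.png')
W=cloud('side',d); m=(np.hypot(W[...,0]-.622,W[...,1]-.005)<.066)&(W[...,2]>.008)&(W[...,2]<.05)
k,l,s,c=cv2.connectedComponentsWithStats(m.astype(np.uint8))
for i in range(1,k):
    P=W[l==i]; print(len(P),P.min(0).round(3),P.max(0).round(3),P.mean(0).round(3))
E
```

```text
t 20.48 pos [0.6244 0.0297 0.0647] jaw -90.0 w 0.0283 F [-1.  -2.  -0.1]
(0.402, 0.202, 0.09, 2) -> [-22.23 -17.22  -2.66] turn 1.536 q6 -2.71
(0.402, 0.202, 0.031, 2) -> [-22.26 -17.22   3.24] turn 1.536 q6 -2.71
(0.402, 0.202, 0.014, 2) -> [-22.27 -17.22   4.94] turn 1.536 q6 -2.71
(0.4225, 0.3835, 0.09, -29) -> [-20.18 -35.37  -2.65] turn -1.065 q6 1.24
2 [ 0.651 -0.022  0.008] [ 0.654 -0.021  0.009] [ 0.653 -0.021  0.008]
1 [ 0.642 -0.019  0.009] [ 0.642 -0.019  0.009] [ 0.642 -0.019  0.009]
41 [ 0.594 -0.024  0.008] [ 0.637 -0.014  0.015] [ 0.611 -0.018  0.011]
38 [0.622 0.027 0.008] [0.657 0.035 0.016] [0.641 0.031 0.011]
1 [0.617 0.029 0.009] [0.617 0.029 0.009] [0.617 0.029 0.009]
5 [0.604 0.028 0.008] [0.612 0.03  0.011] [0.609 0.029 0.009]
```

Both cones lie in the dish with tops at about 0.016, roughly 49 mm apart. Now tile A: approach high first.

Call:
servo_tool:
  series: "-0.2 0 0 -3 0;-0.2 -22.2 -17.2 -3 -1.606;-0.2 -22.2 -17.2 -3 -1.606;-0.2 -22.2 -17.2 -3 -1.606;-0.2 -22.2 -17.2 -3 -1.606;-0.2 -22.2 -17.2 -3 -1.606;-0.2 -22.2 -17.2 -3 -1.606;-0.2 -22.2 -17.2 -3 -1.606;-0.2 -22.2 -17.2 -3 -1.606;-0.2 -22.2 -17.2 -3 -1.606;-0.2 -22.2 -17.2 -3 -1.606;-0.2 -22.2 -17.2 -3 -1.606;-0.2 -22.2 -17.2 -3 -1.606;-0.2 -22.2 -17.2 -3 -1.606;-0.2 -22.2 -17.2 -3 -1.606;-0.2 -22.2 -17.2 -3 -1.606;-0.2 -22.2 -17.2 -3 -1.606;-0.2 -22.2 -17.2 -3 -1.606"

```text
time: 22.03
tool_pos: [0.4, 0.2018, 0.0911]
ee_rot: [-3.14, 0.0, 1.604]
wrist_force: [-0.6, -0.3, 0.0]
width: 0.0565
```

```bash
python3 - <<'E'
from h import *
plan((.4025,.202,.0135,2))
p,d=shot('side','side12.png'); W=cloud('side',d)
m=(abs(W[...,0]-.402)<.06)&(abs(W[...,1]-.202)<.03)&(W[...,2]>.09)&(W[...,2]<.16)
for z in np.arange(.1,.16,.01):
    Q=W[m&(W[...,2]>z)&(W[...,2]<=z+.01)]
    if len(Q):
        x=np.sort(Q[:,0]); g=np.diff(x).argmax(); print(z.round(2),len(Q),'x',x[0].round(3),x[g].round(3),x[g+1].round(3),x[-1].round(3),'y',np.percentile(Q[:,1],[5,50,95]).round(3))
m=(abs(W[...,0]-.402)<.03)&(abs(W[...,1]-.202)<.03)&(W[...,2]>.05)&(W[...,2]<.085); print('tile',W[m].min(0).round(3),W[m].max(0).round(3))
E
```

```text
t 22.03 pos [0.4    0.2018 0.0911] jaw 1.9 w 0.0565 F [-0.6 -0.3  0. ]
(0.4025, 0.202, 0.0135, 2) -> [0.02 0.26 7.76] turn -0.001 q6 0.43
0.11 20 x 0.365 0.371 0.428 0.434 y [0.194 0.208 0.211]
0.12 57 x 0.359 0.37 0.428 0.44 y [0.205 0.208 0.211]
0.13 64 x 0.359 0.371 0.428 0.438 y [0.206 0.209 0.211]
0.14 60 x 0.359 0.371 0.428 0.439 y [0.202 0.209 0.212]
0.15 69 x 0.359 0.371 0.428 0.439 y [0.206 0.209 0.212]
tile [0.393 0.2   0.05 ] [0.413 0.206 0.073]
```

Call:
servo_tool:
  series: "-0.2 0 0.3 0 0;-0.2 0 0.3 0 0;-0.2 0 0.3 2 0;-0.2 0 0.3 4 0;-0.2 0 0.3 6 0;-0.2 0 0.3 7.3 0;-0.2 0 0.3 7.7 0;-0.2 0 0.3 7.7 0;-0.2 0 0.3 7.7 0;-0.2 0 0.3 7.7 0"

```text
time: 22.92
tool_pos: [0.4044, 0.2024, 0.0161]
ee_rot: [3.139, -0.001, 1.606]
wrist_force: [0.1, 0.9, -1.2]
width: 0.0562
```

```bash
python3 - <<'E'
from h import *
plan()
p,d=shot('side','side13.png'); W=cloud('side',d)
m=(abs(W[...,0]-.402)<.06)&(abs(W[...,1]-.202)<.03)&(W[...,2]>.02)&(W[...,2]<.1)
for z in np.arange(.02,.1,.01):
    Q=W[m&(W[...,2]>z)&(W[...,2]<=z+.01)]
    x=np.sort(Q[:,0]); i=np.nonzero(np.diff(x)>.004)[0]; print(z.round(2),len(Q),[ (a.min().round(3),a.max().round(3)) for a in np.split(x,i+1)])
E
```

```text
t 22.92 pos [0.4044 0.2024 0.0161] jaw 2.0 w 0.0562 F [ 0.1  0.9 -1.2]
0.02 37 [(np.float64(0.391), np.float64(0.412))]
0.03 37 [(np.float64(0.375), np.float64(0.375)), (np.float64(0.391), np.float64(0.411)), (np.float64(0.432), np.float64(0.435))]
0.04 78 [(np.float64(0.364), np.float64(0.375)), (np.float64(0.39), np.float64(0.412)), (np.float64(0.432), np.float64(0.443))]
0.05 81 [(np.float64(0.364), np.float64(0.375)), (np.float64(0.392), np.float64(0.412)), (np.float64(0.432), np.float64(0.444))]
0.06 100 [(np.float64(0.364), np.float64(0.375)), (np.float64(0.393), np.float64(0.413)), (np.float64(0.432), np.float64(0.444))]
0.07 60 [(np.float64(0.363), np.float64(0.375)), (np.float64(0.4), np.float64(0.407)), (np.float64(0.432), np.float64(0.442))]
0.08 53 [(np.float64(0.363), np.float64(0.375)), (np.float64(0.432), np.float64(0.443))]
0.09 54 [(np.float64(0.363), np.float64(0.375)), (np.float64(0.432), np.float64(0.443))]
```

The strip is centred between the fingers to within 2 mm. Trim and grip.

Call:
servo_tool:
  series: "-0.2 0 -0.2 0.1 0;-0.2 0 -0.2 0.1 0;0.2 0 -0.2 0.1 0;0.3 0 -0.2 0.1 0;0.4 0 -0.2 0.1 0;0.5 0 -0.2 0.1 0;0.6 0 -0.2 0.1 0;1 0 -0.2 0.1 0;1 0 -0.2 0.1 0;1 0 -0.2 0.1 0;1 0 -0.2 0.1 0"

```text
time: 23.88
tool_pos: [0.4014, 0.2019, 0.0138]
ee_rot: [3.142, -0.0, 1.606]
wrist_force: [-0.5, 0.4, -1.0]
width: 0.0243
```

Call:
servo_tool:
  series: "1 0 0 -1 0;1 0 0 -3 0;1 0 0 -5 0;1 0 0 -5 0;1 0 0 -5 0;1 0 0 -5 0"

```text
time: 24.38
tool_pos: [0.4009, 0.2018, 0.0632]
ee_rot: [-3.141, 0.0, 1.606]
wrist_force: [-0.4, -0.3, -0.4]
width: 0.0241
```

```bash
python3 - <<'E'
from h import *
th=np.radians(6); ex=np.array([np.cos(th),np.sin(th)]); ey=np.array([-ex[1],ex[0]]); c=np.array([.620,.210])
a=c-.024*ex-.012*ey; b=c+.024*ex+.012*ey; print('A',a.round(4),'B',b.round(4))
plan((*a,.07,8),(*a,.025,8))
p,d=shot('side','side14.png'); W=cloud('side',d)
m=(abs(W[...,0]-.402)<.06)&(abs(W[...,1]-.192)<.04)&(W[...,2]>.02)&(W[...,2]<.14)
for z in np.arange(.02,.14,.01):
    Q=W[m&(W[...,2]>z)&(W[...,2]<=z+.01)]
    if len(Q): print(z.round(2),len(Q),Q.min(0).round(3),Q.max(0).round(3))
E
```

```text
A [0.5974 0.1956] B [0.6426 0.2244]
t 24.38 pos [0.4009 0.2018 0.0632] jaw 2.0 w 0.0241 F [-0.4 -0.3 -0.4]
(np.float64(0.5973858160703733), np.float64(0.19555705413715704), 0.07, 8) -> [-1.31 19.62 -0.7 ] turn -0.105 q6 0.18
(np.float64(0.5973858160703733), np.float64(0.19555705413715704), 0.025, 8) -> [-1.31 19.62  3.8 ] turn -0.105 q6 0.18
0.04 1 [0.408 0.202 0.05 ] [0.408 0.202 0.05 ]
0.05 58 [0.39  0.178 0.051] [0.414 0.204 0.06 ]
0.06 34 [0.39  0.198 0.06 ] [0.41  0.203 0.069]
0.07 44 [0.39  0.198 0.07 ] [0.41  0.205 0.08 ]
0.08 44 [0.383 0.193 0.08 ] [0.417 0.21  0.09 ]
0.09 89 [0.377 0.195 0.09 ] [0.423 0.212 0.1  ]
0.1 99 [0.376 0.198 0.1  ] [0.424 0.211 0.11 ]
0.11 117 [0.376 0.193 0.11 ] [0.425 0.213 0.12 ]
0.12 60 [0.376 0.198 0.12 ] [0.423 0.212 0.13 ]
0.13 63 [0.376 0.194 0.13 ] [0.424 0.212 0.14 ]
```

Tile A is held upright and clear of the bench. Carry to the square tray.

Call:
servo_tool:
  series: "1 -1.3 4 -0.7 -0.07;1 -1.3 8 -0.7 -0.07;1 -1.3 12 -0.7 -0.07;1 -1.3 16 -0.7 -0.07;1 -1.3 19 -0.7 -0.07;1 -1.3 19.6 -0.7 -0.07;1 -1.3 19.6 -0.7 -0.07;1 -1.3 19.6 -0.7 -0.07;1 -1.3 19.6 -0.7 -0.07;1 -1.3 19.6 1.5 -0.07;1 -1.3 19.6 3 -0.07;1 -1.3 19.6 3.8 -0.07;1 -1.3 19.6 3.8 -0.07;1 -1.3 19.6 3.8 -0.07;1 -1.3 19.6 3.8 -0.07;1 -1.3 19.6 3.8 -0.07"

```text
time: 25.77
tool_pos: [0.5985, 0.1961, 0.0274]
ee_rot: [3.139, -0.0, 1.676]
wrist_force: [0.2, -0.1, -0.9]
width: 0.024
```

```bash
python3 - <<'E'
from h import *
plan((.5974,.1956,.018,6))
p,d=shot('side','side15.png'); cv2.imwrite('pics/c15.png',cv2.resize(p[190:310,150:310],(640,480),interpolation=cv2.INTER_CUBIC)[...,::-1])
E
```

```text
t 25.77 pos [0.5985 0.1961 0.0274] jaw 6.0 w 0.024 F [ 0.2 -0.1 -0.9]
(0.5974, 0.1956, 0.018, 6) -> [-0.04 -0.11  0.94] turn 0.0 q6 0.21
```

View pics/c15.png

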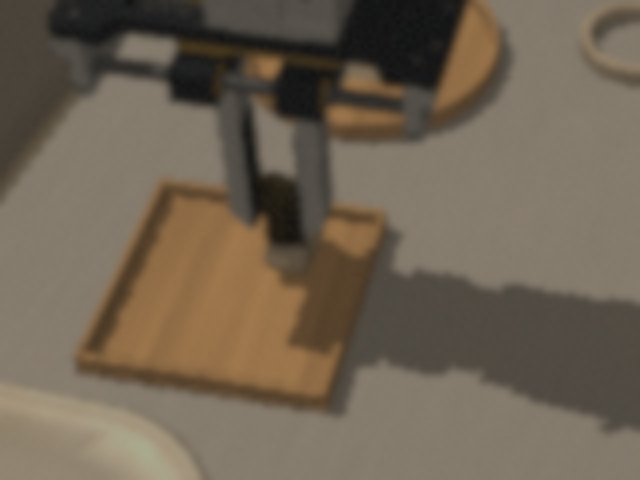

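Tile A hangs upright inside the square tray. Lower and release gently.

Call:
servo_tool:
  series: "1 0 0 0.4 0;1 0 0 0.8 0;1 0 0 0.9 0;1 0 0 0.9 0;1 0 0 0.9 0;1 0 0 0.9 0;0.3 0 0 0.9 0;0.2 0 0 0.9 0;0 0 0 0.9 0;0 0 0 0.9 0;0 0 0 0.9 0;0 0 0 -0.5 0;0 0 0 -3 0;0 0 0 -6 0;0 0 0 -7.5 0;0 0 0 -7.5 0;0 0 0 -7.5 0"

```text
time: 27.23
tool_pos: [0.5982, 0.196, 0.1015]
ee_rot: [3.14, -0.0, 1.676]
wrist_force: [-0.2, -0.0, -1.4]
width: 0.0472
```

```bash
cat > t.py <<'E'
from h import *
import sys
b=[float(x) for x in sys.argv[2:6]]
for n in('side','top'):
    p,d=shot(n,f'{n}{sys.argv[1]}.png'); W=cloud(n,d)
    m=(W[...,0]>b[0])&(W[...,0]<b[1])&(W[...,1]>b[2])&(W[...,1]<b[3])
    for z in np.arange(.018,.088,.01):
        Q=W[m&(W[...,2]>z)&(W[...,2]<=z+.01)]
        if len(Q)>2: print(n,z.round(3),len(Q),Q.mean(0).round(3),Q.min(0).round(3),Q.max(0).round(3))
E
python3 t.py 16 .56 .68 .15 .27; python3 - <<'E'
from h import *
plan((.4235,.3835,.09,-29),(.4235,.3835,.0155,-29))
E
```

```text
side 0.018 31 [0.597 0.195 0.023] [0.588 0.193 0.018] [0.608 0.198 0.028]
side 0.028 33 [0.597 0.196 0.033] [0.587 0.192 0.028] [0.606 0.198 0.038]
side 0.038 33 [0.597 0.196 0.043] [0.587 0.191 0.039] [0.609 0.198 0.048]
side 0.048 35 [0.597 0.197 0.053] [0.587 0.193 0.048] [0.608 0.199 0.058]
side 0.058 35 [0.598 0.198 0.063] [0.589 0.193 0.058] [0.609 0.2   0.068]
side 0.068 30 [0.6   0.197 0.071] [0.59  0.193 0.069] [0.608 0.2   0.076]
t 27.33 pos [0.5966 0.1955 0.0986] jaw 6.0 w 0.0468 F [0.6 0.4 0.6]
(0.4235, 0.3835, 0.09, -29) -> [ 20.51 -15.24   0.91] turn 0.611 q6 1.24
(0.4235, 0.3835, 0.0155, -29) -> [ 20.51 -15.21   8.36] turn 0.611 q6 1.24
```

Tile A stands in the tray, top at 0.076 as expected. Next, tile B.

Call:
servo_tool:
  series: "-0.2 20.5 -15.2 0.5 0.611;-0.2 20.5 -15.2 0.5 0.611;-0.2 20.5 -15.2 0.5 0.611;-0.2 20.5 -15.2 0.5 0.611;-0.2 20.5 -15.2 0.5 0.611;-0.2 20.5 -15.2 0.5 0.611;-0.2 20.5 -15.2 0.5 0.611;-0.2 20.5 -15.2 0.5 0.611;-0.2 20.5 -15.2 0.5 0.611;-0.2 20.5 -15.2 0.5 0.611;-0.2 20.5 -15.2 0.5 0.611;-0.2 20.5 -15.2 0.5 0.611"

```text
time: 28.33
tool_pos: [0.4263, 0.3824, 0.0955]
ee_rot: [3.141, 0.0, 1.062]
wrist_force: [0.6, -0.6, 0.3]
width: 0.0562
```

```bash
cat > f.py <<'E'
from h import *
import sys
# fingers and strip along the jaw axis at -29 deg through reported xy
o=robot.get_obs()['tool_pos']; th=np.radians(-29); e=np.array([np.cos(th),np.sin(th)]); f=np.array([-e[1],e[0]])
p,d=shot('side',f'side{sys.argv[1]}.png'); W=cloud('side',d); a=(W[...,:2]-o[:2])@e; b=(W[...,:2]-o[:2])@f
for z in np.arange(.02,.16,.01):
    m=(abs(a)<.06)&(abs(b)<.03)&(W[...,2]>z)&(W[...,2]<=z+.01)
    if m.sum()<3: continue
    A=np.sort(a[m]); i=np.nonzero(np.diff(A)>.005)[0]
    print(z.round(2),m.sum(),'jaw',[(s.min().round(3),s.max().round(3)) for s in np.split(A,i+1)],'across',np.percentile(b[m],[5,50,95]).round(3))
plan((.4235,.3835,.0155,-29))
E
python3 f.py 17
```

```text
0.02 41 jaw [(np.float64(-0.015), np.float64(0.009))] across [-0.002  0.002  0.003]
0.03 41 jaw [(np.float64(-0.015), np.float64(0.005))] across [-0.002  0.001  0.002]
0.04 39 jaw [(np.float64(-0.014), np.float64(0.005))] across [-0.004  0.001  0.001]
0.05 38 jaw [(np.float64(-0.014), np.float64(0.004))] across [-0.003  0.     0.001]
0.06 55 jaw [(np.float64(-0.015), np.float64(0.005))] across [-0.005 -0.001  0.001]
0.07 54 jaw [(np.float64(-0.014), np.float64(0.007))] across [-0.006 -0.003 -0.001]
0.11 8 jaw [(np.float64(-0.031), np.float64(-0.031)), (np.float64(0.028), np.float64(0.031))] across [-0.007  0.004  0.007]
0.12 77 jaw [(np.float64(-0.04), np.float64(-0.03)), (np.float64(0.028), np.float64(0.039))] across [-0.009  0.004  0.008]
0.13 110 jaw [(np.float64(-0.04), np.float64(-0.03)), (np.float64(0.028), np.float64(0.039))] across [-0.01   0.004  0.008]
0.14 121 jaw [(np.float64(-0.04), np.float64(-0.029)), (np.float64(0.028), np.float64(0.041))] across [-0.009  0.005  0.008]
0.15 116 jaw [(np.float64(-0.04), np.float64(-0.027)), (np.float64(0.028), np.float64(0.041))] across [-0.008  0.004  0.008]
0.16 104 jaw [(np.float64(-0.041), np.float64(-0.03)), (np.float64(0.028), np.float64(0.04))] across [-0.005  0.007  0.008]
t 28.38 pos [0.4262 0.3826 0.0957] jaw -29.1 w 0.0559 F [-0.  -0.2  0. ]
(0.4235, 0.3835, 0.0155, -29) -> [-0.05 -0.28  8.02] turn -0.002 q6 1.24
```

Call:
servo_tool:
  series: "-0.2 -0.2 -0.3 0 0;-0.2 -0.2 -0.3 0 0;-0.2 -0.2 -0.3 2 0;-0.2 -0.2 -0.3 4 0;-0.2 -0.2 -0.3 6 0;-0.2 -0.2 -0.3 7.5 0;-0.2 -0.2 -0.3 8 0;-0.2 -0.2 -0.3 8 0;-0.2 -0.2 -0.3 8 0;-0.2 -0.2 -0.3 8 0;-0.2 -0.2 -0.3 8 0"

```text
time: 29.3
tool_pos: [0.4224, 0.3842, 0.0175]
ee_rot: [3.14, -0.003, 1.065]
wrist_force: [-0.2, 0.7, 0.9]
width: 0.0565
```

```bash
python3 f.py 18
```

```text
0.02 39 jaw [(np.float64(-0.01), np.float64(0.012))] across [-0.001  0.002  0.003]
0.03 47 jaw [(np.float64(-0.01), np.float64(0.01)), (np.float64(0.029), np.float64(0.032))] across [-0.003  0.001  0.003]
0.04 84 jaw [(np.float64(-0.039), np.float64(-0.029)), (np.float64(-0.01), np.float64(0.009)), (np.float64(0.027), np.float64(0.039))] across [-0.005  0.001  0.008]
0.05 119 jaw [(np.float64(-0.04), np.float64(-0.027)), (np.float64(-0.01), np.float64(0.009)), (np.float64(0.028), np.float64(0.039))] across [-0.008  0.001  0.008]
0.06 121 jaw [(np.float64(-0.04), np.float64(-0.03)), (np.float64(-0.011), np.float64(0.01)), (np.float64(0.028), np.float64(0.041))] across [-0.008  0.001  0.008]
0.07 111 jaw [(np.float64(-0.04), np.float64(-0.029)), (np.float64(0.002), np.float64(0.011)), (np.float64(0.028), np.float64(0.04))] across [-0.005  0.002  0.008]
0.08 66 jaw [(np.float64(-0.04), np.float64(-0.029)), (np.float64(0.028), np.float64(0.041))] across [-0.002  0.007  0.008]
0.09 54 jaw [(np.float64(-0.04), np.float64(-0.033)), (np.float64(0.028), np.float64(0.04))] across [-0.009  0.00
[... 255 characters left out ...]
64(0.032))] across [-0.     0.003  0.007]
0.13 13 jaw [(np.float64(0.03), np.float64(0.031))] across [0.004 0.007 0.01 ]
0.14 33 jaw [(np.float64(-0.054), np.float64(-0.05)), (np.float64(-0.011), np.float64(-0.011)), (np.float64(0.03), np.float64(0.031))] across [0.01  0.025 0.03 ]
0.15 345 jaw [(np.float64(-0.06), np.float64(0.045)), (np.float64(0.051), np.float64(0.06))] across [0.018 0.024 0.028]
0.16 260 jaw [(np.float64(-0.052), np.float64(-0.026)), (np.float64(0.0), np.float64(0.0)), (np.float64(0.029), np.float64(0.06))] across [0.017 0.023 0.029]
t 29.35 pos [0.4223 0.3841 0.0173] jaw -29.0 w 0.0562 F [ 0.3 -0.6 -0. ]
(0.4235, 0.3835, 0.0155, -29) -> [0.   0.13 0.18] turn 0.0 q6 1.24
```

Centred within 1 mm. Grip and lift.

Call:
servo_tool:
  series: "0.2 0 0 0.1 0;0.3 0 0 0.1 0;0.4 0 0 0.1 0;0.5 0 0 0.1 0;0.6 0 0 0.1 0;1 0 0 0.1 0;1 0 0 0.1 0;1 0 0 0.1 0;1 0 0 0.1 0"

```text
time: 30.1
tool_pos: [0.4216, 0.3834, 0.0149]
ee_rot: [3.141, -0.0, 1.065]
wrist_force: [0.4, 0.0, -0.6]
width: 0.0239
```

Call:
servo_tool:
  series: "1 0 0 -1 0;1 0 0 -3 0;1 0 0 -5 0;1 0 0 -5.5 0;1 0 0 -5.5 0;1 0 0 -5.5 0;1 0 0 -5.5 0"

```text
time: 30.68
tool_pos: [0.4206, 0.3829, 0.0684]
ee_rot: [-3.14, 0.002, 1.065]
wrist_force: [0.1, -0.0, -0.3]
width: 0.024
```

```bash
python3 - <<'E'
from h import *
plan((.6426,.2244,.075,6),(.6426,.2244,.03,6))
E
```

```text
t 30.68 pos [0.4206 0.3829 0.0684] jaw -29.0 w 0.024 F [ 0.1 -0.  -0.3]
(0.6426, 0.2244, 0.075, 6) -> [-3.11 27.1  -0.68] turn -0.611 q6 0.23
(0.6426, 0.2244, 0.03, 6) -> [-3.1  27.1   3.82] turn -0.611 q6 0.23
```

Call:
servo_tool:
  series: "1 0 0 -2 0;1 -0.5 4 -2 -0.1;1 -1 8 -2 -0.2;1 -1.5 12 -2 -0.3;1 -2 16 -2 -0.4;1 -2.4 20 -2 -0.5;1 -2.7 24 -2 -0.611;1 -2.7 27 -2 -0.611;1 -2.7 27 -2 -0.611;1 -2.7 27 -2 -0.611;1 -2.7 27 -2 -0.611;1 -2.7 27 -2 -0.611;1 -2.7 27 0 -0.611;1 -2.7 27 2 -0.611;1 -2.7 27 3.6 -0.611;1 -2.7 27 3.8 -0.611;1 -2.7 27 3.8 -0.611;1 -2.7 27 3.8 -0.611;1 -2.7 27 3.8 -0.611"

```text
time: 32.27
tool_pos: [0.6453, 0.2298, 0.0339]
ee_rot: [3.138, -0.001, 1.677]
wrist_force: [-0.4, 0.0, 0.1]
width: 0.0237
```

```bash
python3 - <<'E'
from h import *
plan((.645,.228,.0195,6))
p,d=shot('side','side19.png'); cv2.imwrite('pics/c19.png',cv2.resize(p[190:310,150:310],(640,480),interpolation=cv2.INTER_CUBIC)[...,::-1])
E
```

```text
t 32.27 pos [0.6453 0.2298 0.0339] jaw 6.1 w 0.0237 F [-0.4  0.   0.1]
(0.645, 0.228, 0.0195, 6) -> [-0.17 -0.05  1.44] turn 0.001 q6 0.24
```

View pics/c19.png

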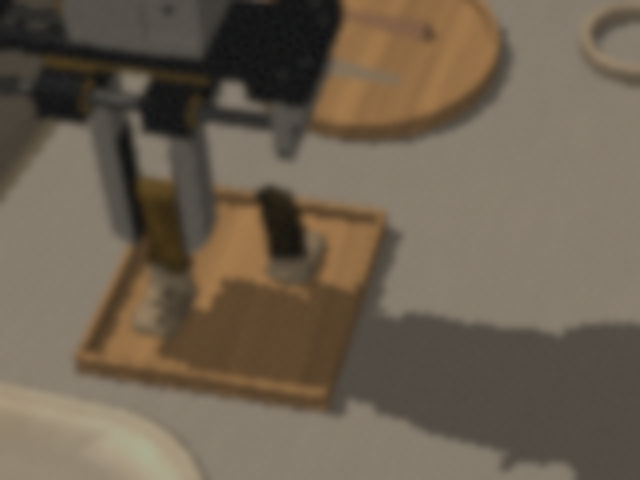

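Tile B hangs upright in the tray clear of tile A and the walls. Both cones are visible in the dish. Lower and release.

Call:
servo_tool:
  series: "1 0 0 0.5 0;1 0 0 1 0;1 0 0 1.3 0;1 0 0 1.4 0;1 0 0 1.4 0;1 0 0 1.4 0;1 0 0 1.4 0;0.3 0 0 1.4 0;0.2 0 0 1.4 0;0.1 0 0 1.4 0;0.1 0 0 1.4 0;0.1 0 0 1.4 0;0.1 0 0 0 0;0.1 0 0 -3 0;0.1 0 0 -6 0;0.1 0 0 -9 0;0.1 0 0 -9 0"

```text
time: 33.73
tool_pos: [0.6487, 0.2301, 0.1321]
ee_rot: [3.126, -0.003, 1.676]
wrist_force: [1.2, 0.8, 1.3]
width: 0.0423
```

Call:
servo_tool:
  series: "0 -10 -14 0 0;0 -10 -14 0 0;0 -10 -14 0 0;0 -10 -14 0 0;0 -10 -14 0 0;0 -10 -14 0 0;0 -10 -14 0 0;0 -10 -14 0 0"

```text
time: 34.4
tool_pos: [0.5173, 0.1156, 0.1226]
ee_rot: [3.139, -0.001, 1.676]
wrist_force: [-0.3, -0.3, -0.2]
width: 0.0471
```

```bash
cat > chk.py <<'E'
from h import *
plan()
c=np.array([.62,.21]); th=np.radians(6); M=np.array([[np.cos(th),np.sin(th)],[-np.sin(th),np.cos(th)]])
for n in('side','top'):
    p,d=shot(n,n+'20.png'); np.savez(n+'20.npz',p=p,d=d); W=cloud(n,d)
    def comp(nm,m,a=8):
        k,l,s,_=cv2.connectedComponentsWithStats(m.astype(np.uint8))
        for i in range(1,k):
            if s[i,4]>=a: P=W[l==i]; print(n,nm,len(P),P.min(0).round(3),P.max(0).round(3),P.mean(0).round(3))
    q=(W[...,:2]-c)@M.T
    comp('tiles',(abs(q)<.058).all(-1)&(W[...,2]>.022)&(W[...,2]<.1))
    comp('dish',(np.hypot(W[...,0]-.622,W[...,1]-.005)<.066)&(W[...,2]>.009)&(W[...,2]<.05))
    h=cv2.cvtColor(p,cv2.COLOR_RGB2HSV)
    comp('pen',(h[...,0]>112)&(h[...,0]<150)&(h[...,1]>70)&(abs(W[...,0]-.64)<.06)&(abs(W[...,1]+.22)<.1)&(W[...,2]<.05))
    comp('bystanders',(W[...,0]>.41)&(W[...,0]<.52)&(abs(W[...,1]+.09)<.09)&(W[...,2]>.007)&(W[...,2]<.03),30)
s,t=[cv2.imread(f'pics/{n}20.png') for n in('side','top')]
cv2.imwrite('pics/c20.png',np.hstack([cv2.resize(s[120:320,160:360],(400,400),interpolation=cv2.INTER_CUBIC),cv2.resize(t[90:290,200:460],(400,308),interpolation=cv2.INTER_CUBIC) if 0 else cv2.resize(t[130:290,200:460],(400,400))]))
E
python3 chk.py
```

```text
t 34.4 pos [0.5173 0.1156 0.1226] jaw 6.0 w 0.0471 F [-0.3 -0.3 -0.2]
side tiles 183 [0.587 0.192 0.022] [0.61  0.201 0.076] [0.598 0.197 0.05 ]
side tiles 244 [0.631 0.223 0.022] [0.653 0.234 0.08 ] [0.641 0.23  0.052]
side dish 34 [ 0.593 -0.022  0.009] [ 0.64  -0.014  0.015] [ 0.612 -0.018  0.011]
side dish 33 [0.621 0.028 0.009] [0.657 0.035 0.016] [0.642 0.031 0.011]
side pen 16 [ 0.626 -0.255  0.014] [ 0.635 -0.236  0.021] [ 0.63  -0.245  0.018]
side pen 22 [ 0.633 -0.206  0.013] [ 0.643 -0.182  0.022] [ 0.637 -0.195  0.018]
side bystanders 111 [ 0.455 -0.163  0.007] [ 0.477 -0.106  0.015] [ 0.466 -0.131  0.012]
side bystanders 188 [ 0.435 -0.082  0.007] [ 0.502 -0.015  0.014] [ 0.469 -0.047  0.011]
top dish 47 [0.615 0.026 0.009] [0.658 0.038 0.019] [0.641 0.031 0.012]
top dish 45 [ 0.595 -0.022  0.009] [ 0.645 -0.012  0.017] [ 0.614 -0.017  0.012]
top pen 165 [ 0.626 -0.282  0.013] [ 0.651 -0.158  0.028] [ 0.639 -0.216  0.02 ]
top bystanders 206 [ 0.438 -0.08   0.007] [ 0.504 -0.015  0.017] [ 0.471 -0.048  0.012]
top bystanders 197 [ 0.456 -0.158  0.007] [ 0.479 -0.105  0.019] [ 0.468 -0.132  0.013]
```

View pics/c20.png

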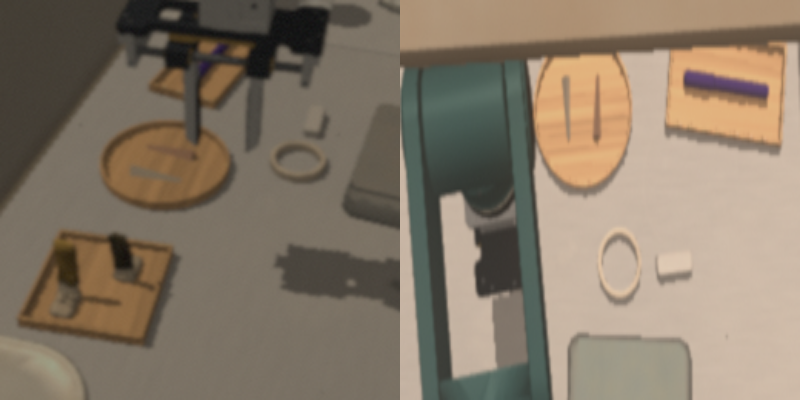

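The final view shows both tiles standing in the square tray, the cones apart in the dish, the pen flat in its tray, and the ring and eraser unmoved. Let it settle, then hand in.

Call:
servo_tool:
  series: "0 0 0 0 0;0 0 0 0 0;0 0 0 0 0;0 0 0 0 0;0 0 0 0 0;0 0 0 0 0"

```text
time: 35.0
tool_pos: [0.5158, 0.1149, 0.1217]
ee_rot: [-3.142, -0.0, 1.676]
wrist_force: [0.0, -0.1, 0.7]
width: 0.0471
```

```bash
python3 -c "
from bench import robot
print(abs(robot.get_obs()['qvel']).max()); print(robot.close_job())"
```

```text
0.004897835092603526
the job is handed in; nothing more can be done
None
```

The job is done and handed in at 35 s, with all five pieces sorted; `close_job()` gave no verdict.

**Last checks (side and top cameras, before hand-in):**

| Item | What the check showed |
|---|---|
| Marker pen | Flat in the oblong tray, centre about (0.639, −0.220), top at about 0.02 m, near the expected 0.021 m |
| Two cones | Flat in the dish about 49 mm apart, each within about 30 mm of its middle, tops at about 0.016 m |
| Two tiles | Standing in the square tray, tops at 0.076 m and 0.080 m as expected; measured in the side view only, because the arm hid them from the top camera |
| Eraser and kiln ring | Within about 1 mm of where they started |
| Robot | Open, clear of everything and at rest |

**What failed or disagreed:**
- **Fingertip height:** the fingertips sit about 22 mm above the reported TCP, not at it as the text says. My first pen grip therefore closed on air above the pen. The depth picture showed the error, and I corrected for it from then on.
- **Cone B:** the first grip was too shallow and only pinched its ridge, so I re-gripped about 5 mm lower, lightly touching the bench (5 N).
- **Measurement differences:** camera positions and the reported finger position differed by 2–3 mm sideways. The two views of the cones differed by up to 5 mm.

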